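Fit the bayonet drive rollers to a bag-closer head

TASK

Lift the guard panel off the roller head by its rib and lean it on the panel stand, lower edge on the base behind the lip, back against the rail, rib towards you. With the panel parked there, fit every drive roller standing on the bench into a mount of the head, any free mount: lugs along the slot, press down, turn clockwise to the stop so it stays locked when released. Leave the red bottle and the grey jar where they are.

Things in the scene. Friction and masses are not known exactly. Their poses are not given: they have to be found in the camera images.
- panel: Guard panel: grey plate 110 (its x) x 200 (y) x 6 mm, 0.3 kg. Origin: centre of the underside; z out of the upper face. Mid upper face a black grip rib, 60 long (x) x 12 wide (y) x 26 mm tall, its top 32 mm above the origin. It starts flat, rib up, on the head's collars, hiding the mounts.
- stand: Low plywood panel stand, fixed (place, yaw vary). Origin at bench level; front (-x) faces about the robot, y along its width. Base x -70 to +80, y -120 to +120 mm, top 10 mm up. A panel standing behind the lip with its back on the rail leans about 45 degrees, rib towards the robot; the panel's origin is then about x -14, y 0, z +49 mm here.
- lip (a point): Top of the wooden lip along the front of the stand, at the middle of its inner (rail side) edge: x -58.5, y 0, z +21 mm in the stand's frame. The lip is 6 mm thick, 220 mm long, and stands 11 mm above the base. The panel's lower 200 mm edge goes on the base just behind it.
- rail (a point): Middle of the axis of the stand's steel rail: x +8, y 0, z +62 mm in the stand's frame. Rail 12 mm thick, 220 mm long along y, on end posts at y -107 and +107 mm.
- head: Roller head, fixed (place, yaw vary): dark steel plate 200 (x) x 280 (y) x 20 mm with six identical round bayonet mounts in two rows (x -45 and +45 mm) of three (y -85, 0, +85 mm). Origin: centre of the underside, at bench level. Mount collars: outer radius 36, inner 31 mm, tops 44 mm above the bench.
- mount1 (a point): Centre of bayonet mount 1 (x -45, y -85 mm on the head), 34 mm above the bench: top of its sprung turntable at rest; axes as the head's. Two claws in the collar reach inwards to 19.5 mm from the axis, 38 to 44 mm above the bench, 24 mm wide, at -75 and +105 degrees from the head's x (counter-clockwise positive from above).
- turn1 (a joint): Angle of the turntable of mount 1, rad, growing clockwise seen from above: 0 (start) = slot along the head's x, roller goes in or out; 1.2 = stop, locked. Little friction.
- mount2 (a point): Centre of bayonet mount 2 (x -45, y +0 mm on the head), 34 mm above the bench: top of its sprung turntable at rest; axes as the head's. Claws as at mount1. Four ribs, 5 mm tall, on the turntable leave a slot 18 mm wide along the head's x (at turn 0) for the roller's lugs.
- turn2 (a joint): Angle of the turntable of mount 2, rad, growing clockwise seen from above: 0 (start) = slot along the head's x, roller goes in or out; 1.2 = stop, locked. Little friction.
- mount3 (a point): Centre of bayonet mount 3 (x -45, y +85 mm on the head), 34 mm above the bench: top of its sprung turntable at rest; axes as the head's. Claws and slot as at mounts 1 and 2. All alike: the turntable sinks 8 mm to its stop against a spring, 3 N at rest to 7.8 N at the stop; a locked roller is held about 4 mm down by the claws.
- turn3 (a joint): Angle of the turntable of mount 3, rad, growing clockwise seen from above: 0 (start) = slot along the head's x, roller goes in or out; 1.2 = stop, locked. Little friction.
- mount4 (a point): Centre of bayonet mount 4 (x +45, y -85 mm on the head), 34 mm above the bench: top of its sprung turntable at rest; axes as the head's. Claws, slot and spring as at mounts 1 to 3.
- turn4 (a joint): Angle of the turntable of mount 4, rad, growing clockwise seen from above: 0 (start) = slot along the head's x, roller goes in or out; 1.2 = stop, locked. Little friction.
- mount5 (a point): Centre of bayonet mount 5 (x +45, y +0 mm on the head), 34 mm above the bench: top of its sprung turntable at rest; axes as the head's. Claws, slot and spring as at mounts 1 to 3.
- turn5 (a joint): Angle of the turntable of mount 5, rad, growing clockwise seen from above: 0 (start) = slot along the head's x, roller goes in or out; 1.2 = stop, locked. Little friction.
- mount6 (a point): Centre of bayonet mount 6 (x +45, y +85 mm on the head), 34 mm above the bench: top of its sprung turntable at rest; axes as the head's. Claws, slot and spring as at mounts 1 to 3.
- turn6 (a joint): Angle of the turntable of mount 6, rad, growing clockwise seen from above: 0 (start) = slot along the head's x, roller goes in or out; 1.2 = stop, locked. Little friction.
- roller1: Drive roller, 0.16 kg, 68 mm tall, upright on the bench to the robot's right, any yaw; four or five identical ones are present, else None. Origin: centre of the underside, z up. Flange of radius 18 mm, 8 mm thick, with two lugs along its x out to 27 mm from the axis (12 mm wide, 8 mm thick); above it a neck of radius 15.5 mm.
- roller2: Drive roller like roller1. Black rubber tyre of radius 25 mm, 22 to 42 mm above the underside; on top a flat grip bar, 40 mm long along x, 12 mm wide along y, 42 to 68 mm high. The bar is parallel to the lugs; a half turn gives the same fit.
- roller3: Drive roller like roller1 and 2. To lock one: lugs along the slot, lower onto the turntable, press at least 5 mm down (7 is good) so that the lugs pass below the claws, turn 1.2 rad clockwise (from above) while pressed, let go: the spring holds the lugs up against the claws.
- roller4: Drive roller like roller1 to 3.
- roller5: Drive roller like roller1 to 3.
- glue: Bystander: red bottle, 36 mm across, 105 mm tall; leave it where it is.
- grease: Bystander: grey jar, 72 mm across, 65 mm tall; leave it where it is.
There are look-alikes about, which are no part of the job. Leave any green look-alike of the roller2 alone.

How it is judged (in metres and radians):
On the way, in this order (a step that is already met when the one before it is completed fails the run):
1. the guard panel leans on the stand, let go (angle between panel's own z axis and vertical between 0.55 and 1.2 rad and x of panel in the frame of stand between -0.045 and 0.02 m and y of panel in the frame of stand between -0.05 and 0.05 m and z of panel in the frame of stand between 0.035 and 0.068 m and linear speed of panel below 0.03 m/s and contact force between panel and the fingers below 0.05 N), for 0.3 s.
2. after that, the first mount is turned to lock (value of joint any of turn1, turn2, turn3, turn4, turn5, turn6 above 0.9 rad), for 0.2 s.
At the end, for the whole second after the job is handed in: The panel rests on the stand, 32 to 69 degrees from level, within 50 mm of its middle along the rail, let go. Every roller present sits upright within 6 mm of a mount's axis, turned at least 0.9 rad and held 2 to 7 mm down by the claws (all of step 1 and ((horizontal distance between roller1 and mount1 below 0.006 m and angle between roller1's own z axis and vertical below 0.12 rad and value of joint turn1 above 0.9 rad and z of roller1 in the frame of mount1 between -0.007 and -0.002 m and linear speed of roller1 below 0.02 m/s) or (horizontal distance between roller1 and mount2 below 0.006 m and angle between roller1's own z axis and vertical below 0.12 rad and value of joint turn2 above 0.9 rad and z of roller1 in the frame of mount2 between -0.007 and -0.002 m and linear speed of roller1 below 0.02 m/s) or (horizontal distance between roller1 and mount3 below 0.006 m and angle between roller1's own z axis and vertical below 0.12 rad and value of joint turn3 above 0.9 rad and z of roller1 in the frame of mount3 between -0.007 and -0.002 m and linear speed of roller1 below 0.02 m/s) or (horizontal distance between roller1 and mount4 below 0.006 m and angle between roller1's own z axis and vertical below 0.12 rad and value of joint turn4 above 0.9 rad and z of roller1 in the frame of mount4 between -0.007 and -0.002 m and linear speed of roller1 below 0.02 m/s) or (horizontal distance between roller1 and mount5 below 0.006 m and angle between roller1's own z axis and vertical below 0.12 rad and value of joint turn5 above 0.9 rad and z of roller1 in the frame of mount5 between -0.007 and -0.002 m and linear speed of roller1 below 0.02 m/s) or (horizontal distance between roller1 and mount6 below 0.006 m and angle between roller1's own z axis and vertical below 0.12 rad and value of joint turn6 above 0.9 rad and z of roller1 in the frame of mount6 between -0.007 and -0.002 m and linear speed of roller1 below 0.02 m/s)) and ((horizontal distance between roller2 and mount1 below 0.006 m and angle between roller2's own z axis and vertical below 0.12 rad and value of joint turn1 above 0.9 rad and z of roller2 in the frame of mount1 between -0.007 and -0.002 m and linear speed of roller2 below 0.02 m/s) or (horizontal distance between roller2 and mount2 below 0.006 m and angle between roller2's own z axis and vertical below 0.12 rad and value of joint turn2 above 0.9 rad and z of roller2 in the frame of mount2 between -0.007 and -0.002 m and linear speed of roller2 below 0.02 m/s) or (horizontal distance between roller2 and mount3 below 0.006 m and angle between roller2's own z axis and vertical below 0.12 rad and value of joint turn3 above 0.9 rad and z of roller2 in the frame of mount3 between -0.007 and -0.002 m and linear speed of roller2 below 0.02 m/s) or (horizontal distance between roller2 and mount4 below 0.006 m and angle between roller2's own z axis and vertical below 0.12 rad and value of joint turn4 above 0.9 rad and z of roller2 in the frame of mount4 between -0.007 and -0.002 m and linear speed of roller2 below 0.02 m/s) or (horizontal distance between roller2 and mount5 below 0.006 m and angle between roller2's own z axis and vertical below 0.12 rad and value of joint turn5 above 0.9 rad and z of roller2 in the frame of mount5 between -0.007 and -0.002 m and linear speed of roller2 below 0.02 m/s) or (horizontal distance between roller2 and mount6 below 0.006 m and angle between roller2's own z axis and vertical below 0.12 rad and value of joint turn6 above 0.9 rad and z of roller2 in the frame of mount6 between -0.007 and -0.002 m and linear speed of roller2 below 0.02 m/s)) and ((horizontal distance between roller3 and mount1 below 0.006 m and angle between roller3's own z axis and vertical below 0.12 rad and value of joint turn1 above 0.9 rad and z of roller3 in the frame of mount1 between -0.007 and -0.002 m and linear speed of roller3 below 0.02 m/s) or (horizontal distance between roller3 and mount2 below 0.006 m and angle between roller3's own z axis and vertical below 0.12 rad and value of joint turn2 above 0.9 rad and z of roller3 in the frame of mount2 between -0.007 and -0.002 m and linear speed of roller3 below 0.02 m/s) or (horizontal distance between roller3 and mount3 below 0.006 m and angle between roller3's own z axis and vertical below 0.12 rad and value of joint turn3 above 0.9 rad and z of roller3 in the frame of mount3 between -0.007 and -0.002 m and linear speed of roller3 below 0.02 m/s) or (horizontal distance between roller3 and mount4 below 0.006 m and angle between roller3's own z axis and vertical below 0.12 rad and value of joint turn4 above 0.9 rad and z of roller3 in the frame of mount4 between -0.007 and -0.002 m and linear speed of roller3 below 0.02 m/s) or (horizontal distance between roller3 and mount5 below 0.006 m and angle between roller3's own z axis and vertical below 0.12 rad and value of joint turn5 above 0.9 rad and z of roller3 in the frame of mount5 between -0.007 and -0.002 m and linear speed of roller3 below 0.02 m/s) or (horizontal distance between roller3 and mount6 below 0.006 m and angle between roller3's own z axis and vertical below 0.12 rad and value of joint turn6 above 0.9 rad and z of roller3 in the frame of mount6 between -0.007 and -0.002 m and linear speed of roller3 below 0.02 m/s)) and ((horizontal distance between roller4 and mount1 below 0.006 m and angle between roller4's own z axis and vertical below 0.12 rad and value of joint turn1 above 0.9 rad and z of roller4 in the frame of mount1 between -0.007 and -0.002 m and linear speed of roller4 below 0.02 m/s) or (horizontal distance between roller4 and mount2 below 0.006 m and angle between roller4's own z axis and vertical below 0.12 rad and value of joint turn2 above 0.9 rad and z of roller4 in the frame of mount2 between -0.007 and -0.002 m and linear speed of roller4 below 0.02 m/s) or (horizontal distance between roller4 and mount3 below 0.006 m and angle between roller4's own z axis and vertical below 0.12 rad and value of joint turn3 above 0.9 rad and z of roller4 in the frame of mount3 between -0.007 and -0.002 m and linear speed of roller4 below 0.02 m/s) or (horizontal distance between roller4 and mount4 below 0.006 m and angle between roller4's own z axis and vertical below 0.12 rad and value of joint turn4 above 0.9 rad and z of roller4 in the frame of mount4 between -0.007 and -0.002 m and linear speed of roller4 below 0.02 m/s) or (horizontal distance between roller4 and mount5 below 0.006 m and angle between roller4's own z axis and vertical below 0.12 rad and value of joint turn5 above 0.9 rad and z of roller4 in the frame of mount5 between -0.007 and -0.002 m and linear speed of roller4 below 0.02 m/s) or (horizontal distance between roller4 and mount6 below 0.006 m and angle between roller4's own z axis and vertical below 0.12 rad and value of joint turn6 above 0.9 rad and z of roller4 in the frame of mount6 between -0.007 and -0.002 m and linear speed of roller4 below 0.02 m/s)) and ((horizontal distance between roller5 and mount1 below 0.006 m and angle between roller5's own z axis and vertical below 0.12 rad and value of joint turn1 above 0.9 rad and z of roller5 in the frame of mount1 between -0.007 and -0.002 m and linear speed of roller5 below 0.02 m/s) or (horizontal distance between roller5 and mount2 below 0.006 m and angle between roller5's own z axis and vertical below 0.12 rad and value of joint turn2 above 0.9 rad and z of roller5 in the frame of mount2 between -0.007 and -0.002 m and linear speed of roller5 below 0.02 m/s) or (horizontal distance between roller5 and mount3 below 0.006 m and angle between roller5's own z axis and vertical below 0.12 rad and value of joint turn3 above 0.9 rad and z of roller5 in the frame of mount3 between -0.007 and -0.002 m and linear speed of roller5 below 0.02 m/s) or (horizontal distance between roller5 and mount4 below 0.006 m and angle between roller5's own z axis and vertical below 0.12 rad and value of joint turn4 above 0.9 rad and z of roller5 in the frame of mount4 between -0.007 and -0.002 m and linear speed of roller5 below 0.02 m/s) or (horizontal distance between roller5 and mount5 below 0.006 m and angle between roller5's own z axis and vertical below 0.12 rad and value of joint turn5 above 0.9 rad and z of roller5 in the frame of mount5 between -0.007 and -0.002 m and linear speed of roller5 below 0.02 m/s) or (horizontal distance between roller5 and mount6 below 0.006 m and angle between roller5's own z axis and vertical below 0.12 rad and value of joint turn6 above 0.9 rad and z of roller5 in the frame of mount6 between -0.007 and -0.002 m and linear speed of roller5 below 0.02 m/s))); the robot touches nothing.
It fails at once if the glue is moved more than 50 mm (distance of glue from where it was at the start of the episode above 0.05 m).
It fails at once if the grease is moved more than 50 mm (distance of grease from where it was at the start of the episode above 0.05 m).
Of roller1, roller2, roller3, roller4, roller5 only 4 to 5 are there at a start; the rules pass over those that are not, and their reading is None.
At some moment in a run one of roller1, roller2, roller3, roller4, roller5 may be knocked a few centimetres aside while the robot is not near it.
It also fails if it takes over 210 s, if anything falls off the work surface, if the arm or the gripper's body presses on something with over 40 N, if the wrist force passes 120 N, or if a joint passes its speed limit or range.

ROBOT

A 7-joint arm with a two-finger parallel gripper is mounted at the origin on the work surface. World frame = base frame: x ahead of the robot, y to its left, z up, the work surface at z = 0. Lengths are in m, angles in degrees, forces in N, time in s.
With the tool pointing down it reaches from about 0.4 to 0.9 m from the base axis. Payload 5.5 kg.
Tool frame: the origin (TCP) lies midway between the tips of the shut fingers; the grasp point (between the pads) lies 19 mm behind it; z points along the fingers, y is the line along which they close (so a half turn about z gives the same grasp; the last joint's range is limited). The gripper opens to 85 mm and grips with 20 to 120 N. Pads are 22 mm wide; open, the fingers measure 114 mm over their backs; the gripper's body (76 mm by 85 mm) begins 54 mm behind the grasp point. The pads swing forward as they close: fully open they stand 13 mm farther back than shut.
Start: joints at [-48.919, 28.699, -24.465, 88.831, 12.651, 65.22, -12.049], TCP at [0.285, 0.584, 0.231] pointing down, gripper open.
Joint ranges: [-164.97, 164.97], [-17.58, 116.51], [-87.97, 89.64], [11.32, 138.91], [-80.73, 260.73], [10.89, 115.49], [-147.41, 147.41]. Speed limits (degrees/s): [147.25, 147.25, 180, 180, 180, 180, 180].

INTERFACE

Orientations are given as a 3x3 rotation matrix whose columns are the frame's x, y, z axes.
In Python, from workcell import bot gives the robot as it stands.
- The arm moves only by the shell command python3 -m jog 'ROWS' [FORCE]. ROWS is JSON, one flat list of numbers, 5 for each row, row after row: the shift along the tool's x, y, z in cm, then the turn about the tool's z in rad, then the finger opening in cm, from 0 to 8.54. In form: [dx, dy, dz, twist, jaw, dx, dy, dz, twist, jaw, ...]. A call has 1 to 10 rows; each row is the pose to reach, as a shift and turn from the pose commanded when the call began, along the tool's axes at that moment; what a row does not reach only later rows make up. A row lasts 1/12 s, in which the tool goes at most 41.7 mm and 7.16 degrees, less where a joint would pass 70% of its speed; a pose out of reach is approached as far as the arm can. A call with a gripper value outside its range is refused whole. The fingers move at their own pace and stop on an object; FORCE is the grip in N (left out, the last holds). Time passes only in rows, so rows that repeat a pose let the fingers close. It gives the time, the measured TCP pose, the force, the opening and the grip force at its end, in the units of the state.
- bot.observe(): the state, without advancing time (a new reading comes with each control period).
- bot.snapshot(name): name is "side" or "top"; returns a dict with "frame" (480x640x3 uint8, blue, green, red), "z_map" (480x640 float32, m along the optical axis (not along the pixel's ray), 0 where there is no reading), "fx", "fy", "cx", "cy" (pixels), "dist" ([k1, k2, p1, p2, k3] as OpenCV has them; the pictures are not rectified), "world_to_cam" (4x4, takes a point from world to camera coordinates). Camera axes: x right, y down, z forward; pixel columns grow to the right and rows downward; lengths in m; the calibration is good to about 2 mm. A picture is of the moment at which its call begins.
- bot.job_done(): hands the job in; it is judged then, once.
Trained networks look in the newest picture that a camera, given by its name, has taken for a name from the list of things; names that differ only in an ending like _2 or _b are one class to them, and where a whole thing is asked for, a point or a joint stands for the part that bears it (a point fixed in the world has none). Each returns a list of dicts, best first, with "conf" (0 to 1); they miss things now and then, are a little off and sometimes report something else, mostly with a low value. They report only what shows in the picture. A call takes as long as a camera call. They do not tell look-alikes from the thing itself.
- bot.masks_of(thing, camera): "pixels" (480x640 bool, what is visible of it) and "xy" ([column, row] in pixels, amid what is visible of it).
The state is a dict: "time": time; "joints": joint angles; "dq": joint speeds; "joint_efforts": joint torques, N m; "ee_pos": TCP position; "tool_rot": TCP orientation; "ft_force": force on the tool from outside, world axes, zero at the start; "torque": the same for the moment, N m; "grip_width": finger opening in m; "finger_force": force on a finger pad.
Only numpy, scipy, OpenCV 4.12 (cv2) and the standard library are available. Lean on these libraries where they do the work, as an engineer would, in place of code of your own. Each camera call takes 0.05 s, during which the arm holds its last target. There are 200 camera calls.

## Working session

There is one attempt and no reset: what is moved stays moved. The work goes in short steps, Python scripts to look and compute and a shell command to move; the robot and the scene stay as the last step left them, time stands still between calls to the robot, and variables do not carry over. Pictures are saved under pics/ and viewed, at most 14 in all, crops included, and the job is handed in when it is done.

```bash
ls; mkdir -p pics; cat > h.py <<'E'
import numpy as np,cv2
from workcell import bot
def snap(c):
    s=bot.snapshot(c); return s
def world(s,uv,z=None):
    """pixels (N,2) -> world points using z_map"""
    uv=np.asarray(uv,float).reshape(-1,2)
    K=np.array([[s['fx'],0,s['cx']],[0,s['fy'],s['cy']],[0,0,1]])
    n=cv2.undistortPoints(uv.reshape(-1,1,2),K,np.array(s['dist'],float)).reshape(-1,2)
    T=np.linalg.inv(np.array(s['world_to_cam']))
    r=np.c_[n,np.ones(len(n))]
    if z is None:
        d=s['z_map'][uv[:,1].round().astype(int),uv[:,0].round().astype(int)]
        P=r*d[:,None]; return P@T[:3,:3].T+T[:3,3]
    R=r@T[:3,:3].T; o=T[:3,3]
    return o+R*((z-o[2])/R[:,2])[:,None]
def cloud(s,mask):
    v,u=np.nonzero(mask&(s['z_map']>0))
    return np.c_[u,v],world(s,np.c_[u,v])
E
python3 - <<'E'
from h import *
o=bot.observe()
for k in o: print(k,np.round(o[k],3).tolist())
for c in ('side','top'):
    s=snap(c); cv2.imwrite(f'pics/{c}0.png',s['frame']); np.savez(f'{c}0.npz',**s)
    print(c,s['fx'],s['fy'],s['cx'],s['cy'],s['dist']); print(np.round(np.linalg.inv(s['world_to_cam']),3).tolist())
    for t in ('panel','stand','head','roller1','glue','grease'):
        for m in bot.masks_of(t,c): 
            P=cloud(s,m['pixels'])[1]
            print(t,round(m['conf'],2),np.round(m['xy']),m['pixels'].sum(),np.round(np.median(P,0),3) if len(P) else None,np.round(P.max(0),3) if len(P) else '')
E
```

```text
pics
time 0.0
joints [-48.919, 28.756, -24.451, 88.892, 12.65, 65.22, -12.049]
dq [0.003, 0.027, -0.081, 0.091, 0.1, 0.057, 0.086]
joint_efforts [0.001, -56.952, -5.816, -28.094, 0.011, 0.012, -0.0]
ee_pos [0.285, 0.584, 0.23]
tool_rot [[-0.899, 0.438, -0.001], [0.438, 0.899, -0.002], [0.0, -0.002, -1.0]]
ft_force [-0.208, -0.577, 0.106]
torque [0.047, 0.013, -0.023]
finger_force 0.0
grip_width 0.085
side 470.88277018537343 470.88277018537343 313.6344987302392 236.9192548797669 [-0.12264305  0.          0.          0.          0.        ]
[[0.748, -0.319, 0.582, 0.068], [-0.663, -0.388, 0.64, -0.494], [0.022, -0.865, -0.502, 0.483], [0.0, 0.0, 0.0, 1.0]]
panel 0.74 [358. 251.] 4011 [ 0.593 -0.029  0.051] [0.668 0.106 0.078]
panel 0.58 [369. 285.] 243 [ 0.555 -0.091  0.034] [ 0.569 -0.07   0.046]
stand 0.83 [214. 210.] 4144 [0.521 0.341 0.01 ] [0.658 0.551 0.106]
stand 0.43 [343. 279.] 7437 [ 0.527 -0.06   0.021] [0.742 0.17  0.051]
head 0.67 [340. 277.] 7719 [ 0.528 -0.057  0.021] [0.737 0.189 0.052]
roller1 0.81 [439. 397.] 1805 [ 0.442 -0.317  0.042] [ 0.521 -0.268  0.07 ]
roller1 
[... 1130 characters left out ...]
36.] 8855 [0.547 0.01  0.021] [0.717 0.148 0.053]
head 0.87 [305. 233.] 8752 [0.546 0.012 0.021] [0.714 0.148 0.053]
roller1 0.86 [491. 227.] 710 [ 0.551 -0.329  0.042] [ 0.587 -0.308  0.07 ]
roller1 0.84 [482. 281.] 701 [ 0.452 -0.305  0.042] [ 0.477 -0.287  0.071]
roller1 0.72 [403. 353.] 639 [ 0.329 -0.152  0.043] [ 0.351 -0.132  0.07 ]
roller1 0.7 [438. 309.] 630 [ 0.408 -0.221  0.043] [ 0.432 -0.201  0.071]
roller1 0.64 [444. 252.] 584 [ 0.511 -0.235  0.043] [ 0.542 -0.215  0.071]
roller1 0.61 [440. 206.] 581 [ 0.589 -0.234  0.043] [ 0.616 -0.215  0.071]
glue 0.57 [226. 315.] 439 [0.396 0.158 0.07 ] [0.413 0.199 0.107]
grease 0.81 [182. 139.] 1456 [0.731 0.247 0.063] [0.8   0.308 0.069]
```

View pics/top0.png

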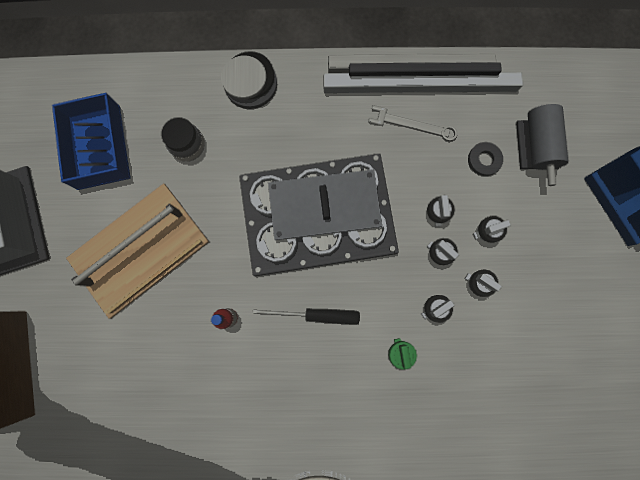

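View pics/side0.png

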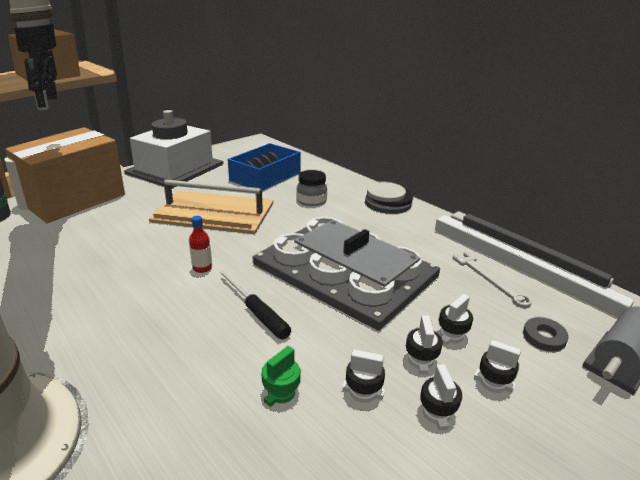

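Top view: panel rib at (325,204) on the head, stand (138,249) with its lip on the lower-right side, bottle (222,318), jar (182,139). Dark/white rollers are at (440,210), (492,228), (444,252), (484,283) and (438,309). The green look-alike at (403,353) is to be left alone. The side view confirms this: five rollers with black tyres, one green at (281,378).

```bash
cat > m.py <<'E'
from h import *
def rect(P):
    c,wh,a=cv2.minAreaRect((P[:,:2]*1000).astype(np.float32))
    return np.round(c,1),np.round(wh,1),round(a,1)
def line(P):
    c=np.median(P,0); U,S,V=np.linalg.svd((P-P.mean(0))[:,:2],full_matrices=False)
    d=V[0]; t=(P-P.mean(0))[:,:2]@d
    n=P.mean(0)[:2]+d*(np.percentile(t,1)+np.percentile(t,99))/2
    return np.round(n*1000,1),round(np.degrees(np.arctan2(d[1],d[0]))%180,1),np.round(np.ptp(np.percentile(t,[1,99]))*1000,1),round(np.median(P[:,2])*1000,1),len(P)
E
python3 - <<'E'
from m import *
for c in ('side','top'):
    s=dict(np.load(f'{c}0.npz')); z=s['z_map']
    uv,P=cloud(s,z>0)
    def box(x0,x1,y0,y1,z0,z1): return P[(P[:,0]>x0)&(P[:,0]<x1)&(P[:,1]>y0)&(P[:,1]<y1)&(P[:,2]>z0)&(P[:,2]<z1)]
    print(c)
    pl=box(.5,.72,-.14,.1,.047,.0545); print('plate',rect(pl),np.median(pl[:,2]),len(pl))
    rb=box(.55,.66,-.06,.03,.073,.09); print('rib',rect(rb),line(rb))
    rl=box(.4,.7,.2,.55,.058,.08); print('rail',line(rl))
    bs=box(.4,.7,.18,.55,.006,.0145); print('base',rect(bs),np.median(bs[:,2]))
    lp=box(.38,.7,.18,.55,.018,.025); print('lip',rect(lp),line(lp))
    hd=box(.4,.8,-.17,.2,.015,.026); print('head',rect(hd))
E
```

```text
side
plate (array([602. , -16.9]), array([113.6, 203.7]), 6.7) 0.05050280392183337 3526
rib (array([600.7, -18. ]), array([60.6, 12.7]), 6.5) (array([600.8, -18.8]), np.float64(6.3), np.float64(58.6), np.float64(76.3), 145)
rail (array([540.4, 362.3]), np.float64(134.7), np.float64(222.8), np.float64(63.8), 597)
base (array([549.3, 399.1]), array([255.9, 292.9]), 38.4) 0.009725700681560145
lip (array([568.6, 380. ]), array([250.6, 222.5]), 37.5) (array([569.4, 354.3]), np.float64(27.3), np.float64(255.0), np.float64(20.5), 349)
head (array([554.2,  -1. ]), array([313. , 308.4]), 90.0)
top
plate (array([586.1, -11.8]), array([150.4, 220.2]), 5.5) 0.049872008239417176 5934
rib (array([602.1, -19.6]), array([59.4, 11.9]), 6.6) (array([602.2, -19.5]), np.float64(6.3), np.float64(57.7), np.float64(75.7), 211)
rail (array([609.6, 410.8]), np.float64(38.3), np.float64(216.7), np.float64(65.9), 1144)
base (array([556.9, 389. ]), array([315.3, 270.5]), 54.6) 0.009988770432323879
lip (array([559.6, 399.9]), array([305.6, 245.3]), 49.7) (array([587. , 377.1]), np.float64(32.3), np.float64(290.4), np.float64(20.9), 539)
head (array([554. ,   1.4]), array([320.3, 308. ]), 90.0)
```

```bash
python3 - <<'E'
from m import *
for c in ('side','top'):
    s=dict(np.load(f'{c}0.npz')); P=cloud(s,s['z_map']>0)[1]
    C=np.array([.535,.355]);y=np.radians(37);R=np.array([[np.cos(y),-np.sin(y)],[np.sin(y),np.cos(y)]])
    L=(P[:,:2]-C)@R
    def b(x,yy,z0,z1): return P[(abs(L[:,0])<x)&(abs(L[:,1])<yy)&(P[:,2]>z0)&(P[:,2]<z1)]
    rl=b(.03,.1,.062,.08);print(c,'rail core',line(rl),rl[:,2].max()); rl=b(.03,.14,.06,.08);print('rail',line(rl))
    lp=P[(L[:,0]<-.04)&(L[:,0]>-.1)&(abs(L[:,1])<.13)&(P[:,2]>.018)&(P[:,2]<.026)];print('lip',line(lp),rect(lp))
    bs=P[(L[:,0]<.075)&(L[:,0]>-.1)&(abs(L[:,1])<.135)&(P[:,2]>.006)&(P[:,2]<.025)];print('base',rect(bs))
E
```

```text
side rail core (array([526.1, 347.5]), np.float64(127.7), np.float64(194.3), np.float64(65.9), 333) 0.06967301116785812
rail (array([526.2, 347. ]), np.float64(127.8), np.float64(219.4), np.float64(65.1), 449)
lip (array([473.7, 305.1]), np.float64(128.0), np.float64(211.2), np.float64(20.1), 213) (array([473.7, 306.6]), array([ 11.2, 218.5]), 37.7)
base (array([525.8, 347.1]), array([154.7, 240.5]), 38.3)
top rail core (array([526.7, 349.2]), np.float64(128.2), np.float64(196.5), np.float64(66.9), 719) 0.07177415780255603
rail (array([529. , 346.3]), np.float64(128.2), np.float64(220.2), np.float64(66.7), 860)
lip (array([474.8, 303.7]), np.float64(127.9), np.float64(213.7), np.float64(20.7), 390) (array([474.8, 304.1]), array([  7.9, 218.7]), 38.0)
base (array([527.2, 345.6]), array([151.8, 241.8]), 37.9)
```

```bash
cat >> h.py <<'E'
def go(xyz,yaw_y=None):
    """print rows for target TCP (mm) with tool y-axis at world angle yaw_y deg (mod 180)"""
    o=bot.observe(); R=np.array(o['tool_rot']); p=np.array(o['ee_pos'])*1000
    d=R.T@(np.array(xyz)-p)/10
    cur=np.degrees(np.arctan2(R[1,1],R[0,1])); tw=0
    if yaw_y is not None:
        a=(yaw_y-cur+90)%180-90; tw=-np.radians(a)
    print('rows',np.round(d,2).tolist(),'twist',round(tw,3),'| pos',np.round(p,1),'yaw',round(cur,1),'q7',round(o['joints'][6],1),'F',np.round(o['ft_force'],1),'w',round(o['grip_width']*1000,1),'t',round(o['time'],1))
E
python3 -c "
from h import *
go((616.4,-17.1,150),96.5);go((616.4,-17.1,52),96.5)"
```

```text
rows [-56.16, -39.52, 8.13] twist -0.567 | pos [284.9 584.2 231.3] yaw 64.0 q7 -12.1 F [ 0.3  0.3 -0.5] w 85.3 t 0.7
rows [-56.16, -39.52, 17.93] twist -0.567 | pos [284.9 584.2 231.3] yaw 64.0 q7 -12.1 F [ 0.3  0.3 -0.5] w 85.3 t 0.7
```

```bash
python3 -m jog '[-28,-19.8,0,-0.3,8.5,-56.16,-39.52,3,-0.567,5,-56.16,-39.52,3,-0.567,5,-56.16,-39.52,3,-0.567,5,-56.16,-39.52,3,-0.567,5,-56.16,-39.52,3,-0.567,5,-56.16,-39.52,3,-0.567,5,-56.16,-39.52,3,-0.567,5,-56.16,-39.52,3,-0.567,5,-56.16,-39.52,3,-0.567,5]' && python3 -c "
from h import *
go((616.4,-17.1,120),96.5);go((616.4,-17.1,52),96.5)"
```

```text
time: 1.53
ee_pos: [0.4858, 0.2193, 0.2143]
tool_rot: [[-0.994, -0.113, 0.001], [-0.113, 0.994, 0.0], [-0.001, 0.0, -1.0]]
ft_force: [1.3, 0.0, 0.4]
grip_width: 0.0499
finger_force: 0.0
rows [-10.3, -24.97, 9.44] twist -0.0 | pos [485.8 219.3 214.3] yaw 96.5 q7 61.6 F [1.3 0.  0.4] w 49.9 t 1.5
rows [-10.29, -24.97, 16.24] twist -0.0 | pos [485.8 219.3 214.3] yaw 96.5 q7 61.6 F [1.3 0.  0.4] w 49.9 t 1.5
```

```bash
python3 -m jog '[-10.3,-25,9.4,0,5,-10.3,-25,9.4,0,5,-10.3,-25,9.4,0,5,-10.3,-25,9.4,0,5,-10.3,-25,9.4,0,5,-10.3,-25,9.4,0,5,-10.3,-25,9.4,0,5,-10.3,-25,9.4,0,5,-10.3,-25,9.4,0,5,-10.3,-25,9.4,0,5]' && python3 -m jog '[0,0,2,0,4,0,0,4,0,4,0,0,6,0,4,0,0,6.8,0,4,0,0,6.8,0,4]' && python3 -c "
from h import *
go((616.4,-17.1,52),96.5)"
```

```text
time: 2.37
ee_pos: [0.6154, -0.0148, 0.1198]
tool_rot: [[-0.994, -0.113, -0.001], [-0.113, 0.994, 0.001], [0.0, 0.001, -1.0]]
ft_force: [-0.4, 0.4, -0.1]
grip_width: 0.0497
finger_force: 0.0
time: 2.78
ee_pos: [0.6136, -0.0134, 0.0505]
tool_rot: [[-0.993, -0.116, -0.004], [-0.116, 0.993, 0.001], [0.003, 0.001, -1.0]]
ft_force: [-0.4, 0.6, 0.1]
grip_width: 0.04
finger_force: 0.0
rows [-0.23, -0.4, -0.15] twist 0.003 | pos [613.6 -13.4  50.5] yaw 96.6 q7 84.5 F [-0.4  0.6  0.1] w 40.0 t 2.8
```

```bash
python3 -m jog '[-0.2,-0.35,-0.1,0,4,-0.2,-0.35,-0.1,0,4,-0.2,-0.35,-0.1,0,0.8,-0.2,-0.35,-0.1,0,0.8,-0.2,-0.35,-0.1,0,0.8,-0.2,-0.35,-0.1,0,0.8,-0.2,-0.35,-0.1,0,0.8,-0.2,-0.35,-0.1,0,0.8]' 20 && python3 -m jog '[0,0,-2,0,0.8,0,0,-4,0,0.8,0,0,-8,0,0.8,0,0,-10,0,0.8,0,0,-10,0,0.8,0,0,-10,0,0.8,0,0,-10,0,0.8]' && python3 - <<'E'
from h import *
s=snap('side'); cv2.imwrite('pics/side1.png',cv2.resize(s['frame'][60:340,200:500],None,fx=2,fy=2))
go((616.4,-17.1,150),96.5)
E
```

```text
time: 3.45
ee_pos: [0.6189, -0.0185, 0.0543]
tool_rot: [[-0.994, -0.113, 0.002], [-0.113, 0.994, 0.0], [-0.002, -0.0, -1.0]]
ft_force: [-0.5, 0.0, 5.3]
grip_width: 0.0114
finger_force: 21.1
time: 4.03
ee_pos: [0.6167, -0.019, 0.1516]
tool_rot: [[-0.994, -0.113, -0.002], [-0.113, 0.994, -0.0], [0.002, 0.0, -1.0]]
ft_force: [-0.1, -0.2, -3.3]
grip_width: 0.0119
finger_force: 20.0
rows [-0.03, 0.19, 0.1] twist -0.0 | pos [616.3 -19.  151. ] yaw 96.5 q7 87.1 F [-0.7 -0.5 -2.1] w 11.7 t 4.1
```

View pics/side1.png

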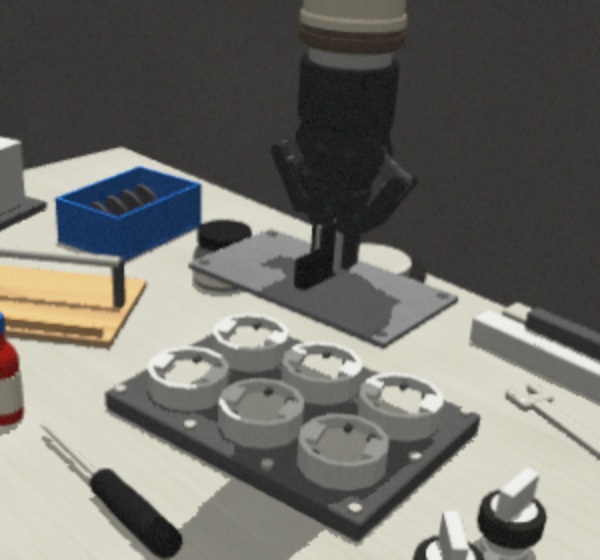

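The panel hangs level in the grip at crop (330,280), the six mounts are now exposed, and the rib is held near its far end. Next I move over the stand with the tool yawed to match.

```bash
cat >> h.py <<'E'
def S(x,z,o=(522,342.6),yaw=38.0):
    a=np.radians(yaw); return (o[0]+x*np.cos(a),o[1]+x*np.sin(a),z)
E
python3 -c "
from h import *
go(S(-19,150),128)"
```

```text
rows [6.91, 36.0, 0.14] twist -0.55 | pos [616.3 -19.  151. ] yaw 96.5 q7 87.1 F [-0.7 -0.5 -2.1] w 11.7 t 4.1
```

```bash
python3 -m jog '[0.3,1.2,0,-0.02,0.8,0.9,4,0,-0.06,0.8,1.5,7,0,-0.12,0.8,2.1,10,0,-0.18,0.8,2.7,13,0,-0.24,0.8,3.3,16,0,-0.3,0.8,3.9,19,0,-0.36,0.8,4.5,22,0,-0.42,0.8,5.1,25,0,-0.48,0.8,5.7,28,0,-0.54,0.8]' && python3 -c "
from h import *
go(S(-19,140),128)"
```

```text
time: 4.92
ee_pos: [0.5273, 0.2548, 0.1516]
tool_rot: [[-0.791, -0.612, -0.003], [-0.612, 0.791, -0.001], [0.002, 0.001, -1.0]]
ft_force: [0.3, 0.2, -1.9]
grip_width: 0.0116
finger_force: 20.0
rows [-3.05, 7.26, 1.16] twist -0.005 | pos [527.3 254.8 151.6] yaw 127.7 q7 85.9 F [ 0.3  0.2 -1.9] w 11.6 t 4.9
```

```bash
python3 -m jog '[-1,2.5,0.3,0,0.8,-2,5,0.7,0,0.8,-3.05,7.26,1.1,0,0.8,-3.05,7.26,1.1,0,0.8,-3.05,7.26,1.1,0,0.8,-3.05,7.26,1.1,0,0.8]' && python3 - <<'E'
from m import *
go(S(-19,78),128)
for c in ('side','top'):
    s=snap(c);P=cloud(s,s['z_map']>0)[1]
    a=np.radians(38);L=np.c_[(P[:,:2]*1000-[522,342.6])@np.array([[np.cos(a),-np.sin(a)],[np.sin(a),np.cos(a)]]),P[:,2]*1000]
    L=L[(abs(L[:,0])<120)&(abs(L[:,1])<115)&(L[:,2]>110)&(L[:,2]<142)]
    A=np.c_[L[:,:2],np.ones(len(L))];k=np.ones(len(L),bool)
    for i in range(5):
        f=np.linalg.lstsq(A[k],L[k,2],rcond=None)[0];k=abs(A@f-L[:,2])<3
    print(c,f,k.sum(),np.percentile(L[k],[1,99],axis=0).round(1).tolist())
E
```

```text
time: 5.42
ee_pos: [0.5086, 0.3289, 0.1407]
tool_rot: [[-0.793, -0.609, -0.002], [-0.609, 0.793, -0.002], [0.003, 0.0, -1.0]]
ft_force: [0.3, -0.1, -2.3]
grip_width: 0.0118
finger_force: 20.0
rows [-0.01, 0.26, 6.27] twist -0.008 | pos [508.6 328.9 140.7] yaw 127.5 q7 77.8 F [ 0.3 -0.1 -2.3] w 11.8 t 5.4
side [4.68953241e-04 8.94623308e-05 1.36404190e+02] 1873 [[-92.0, -100.9, 133.7], [17.1, 95.3, 138.3]]
top [-2.33938360e-03 -2.42024075e-04  1.36594769e+02] 6096 [[-91.4, -104.2, 134.0], [14.0, 92.6, 139.3]]
```

```bash
python3 -m jog '[0,0.2,2,0,0.8,0,0.2,4,0,0.8,0,0.2,5.8,0,0.8,0,0.2,6.2,0,0.8,0.2,0.2,6.5,0,0.8,0.4,0.2,6.8,0,0.8,0.55,0.2,7.05,0,0.8,0.55,0.2,7.3,0,0.8,0.55,0.2,7.5,0,0.8,0.55,0.2,7.5,0,0.8]' && cat > look.py <<'E'
from m import *
import sys
go(S(-19,78),128)
for c in ('side','top'):
    s=snap(c);P=cloud(s,s['z_map']>0)[1]
    a=np.radians(38);L=np.c_[(P[:,:2]*1000-[522,342.6])@np.array([[np.cos(a),-np.sin(a)],[np.sin(a),np.cos(a)]]),P[:,2]*1000]
    # panel is grey: pick via colour saturation
    hsv=cv2.cvtColor(s['frame'],cv2.COLOR_BGR2HSV)[s['z_map']>0]
    q=(abs(L[:,0])<130)&(abs(L[:,1])<100)&(L[:,2]>12)&(L[:,2]<125)&(hsv[:,1]<70)
    L=L[q]
    rng=np.random.default_rng(0);best=None
    for i in range(800):
        p=L[rng.choice(len(L),3,replace=False)];n=np.cross(p[1]-p[0],p[2]-p[0]);l=np.linalg.norm(n)
        if l<500: continue
        n/=l;k=abs((L-p[0])@n)<2
        if best is None or k.sum()>best.sum(): best=k
    Q=L[best];m=Q.mean(0);n=np.linalg.svd(Q-m,full_matrices=False)[2][2];n*=np.sign(n[2])
    print(c,'n',n.round(2),'tilt',np.degrees(np.arccos(n[2])).round(1),len(Q),'of',len(L),np.percentile(Q,[1,99],axis=0).round(1).tolist())
    if len(sys.argv)>1: cv2.imwrite(f'pics/{c}{sys.argv[1]}.png',s['frame'])
E
python3 look.py 2
```

```text
time: 6.35
ee_pos: [0.5047, 0.3256, 0.0684]
tool_rot: [[-0.795, -0.606, 0.0], [-0.606, 0.795, -0.002], [0.001, -0.002, -1.0]]
ft_force: [-3.3, -4.4, 3.3]
grip_width: 0.0117
finger_force: 22.5
rows [-0.51, 0.28, -0.96] twist -0.012 | pos [504.7 325.6  68.4] yaw 127.3 q7 74.9 F [-3.3 -4.4  3.3] w 11.7 t 6.3
side n [-0.26 -0.    0.96] tilt 15.3 2573 of 3525 [[-90.1, -98.0, 45.9], [14.7, 95.9, 75.7]]
top n [-0.26  0.    0.97] tilt 15.2 4154 of 5395 [[-89.7, -98.5, 47.0], [12.3, 94.1, 75.5]]
```

```bash
python3 -m jog '[0,0,0.2,0,0.8,0,0,0.4,0,0.8,0,0,0.6,0,0.8,-0.1,0,0.7,0,0.8,-0.2,0,0.8,0,0.8,-0.3,0,0.9,0,0.8,-0.4,0,1.0,0,0.8,-0.4,0,1.0,0,0.8]' && python3 look.py
```

```text
time: 7.12
ee_pos: [0.5055, 0.3263, 0.0594]
tool_rot: [[-0.795, -0.606, -0.004], [-0.606, 0.795, -0.007], [0.007, -0.003, -1.0]]
ft_force: [-11.8, -12.5, 21.8]
grip_width: 0.0117
finger_force: 33.5
rows [-0.39, 0.27, -1.86] twist -0.012 | pos [505.5 326.3  59.4] yaw 127.3 q7 74.5 F [-11.8 -12.5  21.8] w 11.7 t 7.1
side n [-0.56  0.    0.83] tilt 34.0 2762 of 4318 [[-77.1, -98.4, 17.0], [12.6, 97.0, 77.8]]
top n [-0.55 -0.    0.83] tilt 33.6 3730 of 5039 [[-78.2, -98.5, 18.0], [10.8, 94.2, 77.4]]
```

```bash
python3 -m jog '[0.2,0,-1,0,0.8,0.2,0,-2,0,0.8,0.1,0,-3,0,0.8,-0.6,0,-3,0,0.8,-1.3,0,-3,0,0.8,-1.9,0,-3,0,0.8,-1.9,0,-3,0,0.8,-1.9,0,-3,0,0.8]' && python3 look.py
```

```text
time: 7.88
ee_pos: [0.5224, 0.3417, 0.0861]
tool_rot: [[-0.794, -0.608, -0.001], [-0.608, 0.794, -0.0], [0.001, 0.001, -1.0]]
ft_force: [-0.2, -0.9, -2.7]
grip_width: 0.0114
finger_force: 27.0
rows [1.87, 0.08, 0.81] twist -0.01 | pos [522.4 341.7  86.1] yaw 127.4 q7 75.8 F [-0.2 -0.9 -2.7] w 11.4 t 7.9
side n [-0.55  0.    0.83] tilt 33.6 2818 of 3969 [[-55.2, -98.3, 43.6], [35.4, 97.7, 104.1]]
top n [-0.55  0.    0.83] tilt 33.5 4145 of 5290 [[-55.6, -98.6, 44.7], [32.1, 96.1, 103.3]]
```

```bash
python3 -m jog '[0.15,0,0.5,0,0.8,0.25,0,1.0,0,0.8,0.25,0,1.2,0,0.8,0.25,0,1.2,0,0.8,0.25,0,1.2,0,0.8]' && python3 look.py && python3 -m jog '[0,0,0,0,5,0,0,0,0,5,0,0,0,0,5,0,0,0,0,5,0,0,0,0,5,0,0,0,0,5,0,0,0,0,5]' && python3 look.py 3
```

```text
time: 8.4
ee_pos: [0.5202, 0.3397, 0.0746]
tool_rot: [[-0.794, -0.608, -0.001], [-0.608, 0.794, -0.0], [0.001, 0.0, -1.0]]
ft_force: [-0.4, 0.7, -3.1]
grip_width: 0.0116
finger_force: 26.9
rows [1.58, 0.1, -0.34] twist -0.01 | pos [520.2 339.7  74.6] yaw 127.4 q7 75.3 F [-0.4  0.7 -3.1] w 11.6 t 8.4
side n [-0.55  0.    0.83] tilt 33.7 2781 of 4056 [[-58.0, -98.5, 32.0], [32.3, 97.7, 92.7]]
top n [-0.55  0.    0.83] tilt 33.5 3960 of 5177 [[-57.8, -98.4, 33.3], [30.1, 95.7, 92.0]]
time: 9.08
ee_pos: [0.5206, 0.34, 0.075]
tool_rot: [[-0.794, -0.608, 0.0], [-0.608, 0.794, 0.0], [-0.0, -0.0, -1.0]]
ft_force: [-0.3, -0.5, -0.2]
grip_width: 0.0498
finger_force: 0.0
rows [1.62, 0.1, -0.3] twist -0.01 | pos [520.6 340.   75. ] yaw 127.4 q7 75.3 F [-0.3 -0.5 -0.2] w 49.8 t 9.1
side n [-0.72 -0.    0.7 ] tilt 45.7 2777 of 4172 [[-49.3, -97.9, 18.3], [22.6, 97.7, 91.7]]
top n [-0.71 -0.    0.7 ] tilt 45.5 3891 of 5024 [[-53.7, -98.6, 15.1], [20.6, 95.7, 90.7]]
```

View pics/side3.png

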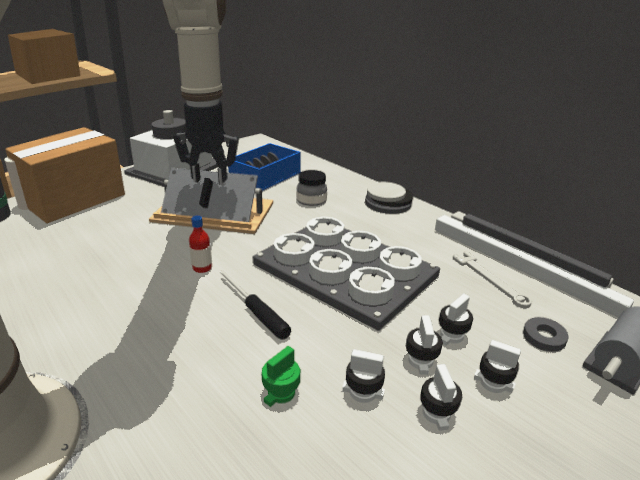

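The panel leans at 45.6° behind the lip around (209,192) and is released. Next I retract straight up, then measure the head and rollers.

```bash
python3 -m jog '[0,0,-1,0,6,0,0,-3,0,6,0,0,-7,0,6,0,0,-11,0,6,0,0,-13,0,6,0,0,-13,0,6,0,0,-13,0,6]' && cat > meas.py <<'E'
from m import *
import sys
from scipy.optimize import least_squares
def head():
    out=[]
    for c in ('side','top'):
        s=snap(c);P=cloud(s,s['z_map']>0)[1]*1000
        q=P[(abs(P[:,0]-556)<150)&(abs(P[:,1]-5)<180)&(P[:,2]>41)&(P[:,2]<47.5)]
        loc=np.array([(x,y) for x in(-45,45) for y in(-85,0,85)])
        def res(p,full=False):
            a=np.radians(p[2]);R=np.array([[np.cos(a),-np.sin(a)],[np.sin(a),np.cos(a)]])
            M=loc@R.T+p[:2]; d=np.linalg.norm(q[:,None,:2]-M,axis=2).min(1)
            return d-33.5
        best=None
        for x in(540,555,570):
            for y in (-5,10):
                for a in (2,7,12):
                    r=least_squares(res,[x,y,a],loss='soft_l1',f_scale=2)
                    if best is None or r.cost<best.cost: best=r
        r=res(best.x);print(c,best.x.round(2),'z',np.median(q[:,2]).round(1),len(q),'med|r|',np.median(abs(r)).round(2));out.append(best.x)
    return np.mean(out,0)
def rollers():
    for c in ('top','side'):
        s=snap(c);P=np.full((480,640,3),np.nan);m=s['z_map']>0;P[m]=cloud(s,m)[1]*1000
        hsv=cv2.cvtColor(s['frame'],cv2.COLOR_BGR2HSV)
        B=(P[...,2]>64)&(P[...,2]<74)&(P[...,1]<-110)&(P[...,0]<660)&(P[...,0]>250)&(P[...,1]>-420)
        n,lab,st,_=cv2.connectedComponentsWithStats(B.astype(np.uint8))
        for i in range(1,n):
            k=lab==i
            if k.sum()<25: continue
            Q=P[k]; print(c,'green' if np.median(hsv[k][:,1])>120 else 'roller',line(Q/1000)[:4],'px',np.argwhere(k).mean(0).round()[::-1],'rect',rect(Q/1000)[:2])
if __name__=='__main__':
    print(head().round(2)); rollers()
E
python3 meas.py; python3 -c "
from h import *
go((601.5,-260,200))"
```

```text
time: 9.77
ee_pos: [0.5214, 0.3406, 0.2075]
tool_rot: [[-0.794, -0.608, 0.004], [-0.608, 0.794, 0.002], [-0.004, -0.001, -1.0]]
ft_force: [0.0, -0.3, -0.6]
grip_width: 0.0601
finger_force: 0.0
side [590.7   -5.25   8.37] z 44.2 2456 med|r| 2.03
top [591.78  -6.74   8.21] z 43.8 2813 med|r| 2.04
[591.24  -6.     8.29]
top roller (array([ 592.2, -238.7]), np.float64(3.2), np.float64(38.6), np.float64(67.3)) px [445. 205.] rect (array([ 592.2, -239. ]), array([38.9, 10.6]))
top roller (array([ 554.1, -335.3]), np.float64(109.7), np.float64(38.1), np.float64(67.8)) px [499. 225.] rect (array([ 554. , -334.8]), array([11.9, 39.7]))
top roller (array([ 512.7, -239.6]), np.float64(45.4), np.float64(37.5), np.float64(67.6)) px [448. 249.] rect (array([ 513., -240.]), array([38. , 13.1]))
top roller (array([ 452.9, -311.4]), np.float64(54.5), np.float64(37.7), np.float64(67.8)) px [490. 282.] rect (array([ 453.2, -311.8]), array([38.5, 12.8]))
top roller (array([ 407.8, -225.3]), np.float64(124.1), np.float64(38.0), np.float64(67.2)) px [443. 308.] rect (array([ 407.8, -225.1]), array([12.3, 
[... 528 characters left out ...]
4(108.2), np.float64(38.0), np.float64(67.3)) px [505. 348.] rect (array([ 553.7, -333.8]), array([14. , 38.9]))
side green (array([ 325.1, -155.9]), np.float64(9.0), np.float64(38.0), np.float64(67.5)) px [280. 357.] rect (array([ 325.3, -154.6]), array([39.4, 14.1]))
side roller (array([ 406.6, -224.6]), np.float64(122.8), np.float64(38.1), np.float64(67.6)) px [367. 356.] rect (array([ 408.2, -223.8]), array([14.2, 38.9]))
side roller (array([ 452.2, -310.2]), np.float64(54.4), np.float64(39.5), np.float64(67.5)) px [446. 377.] rect (array([ 453. , -309.8]), array([42. , 12.9]))
rows [29.91, -52.55, 0.42] twist 0 | pos [519.6 339.1 203.4] yaw 127.4 q7 79.4 F [-0.2  0.2 -0.2] w 59.8 t 10.0
```

```bash
sed -i 's/(yaw_y-cur+90)%180-90/(yaw_y-cur+180)%360-180/' h.py; cat >> h.py <<'E'
def mount(i,o=(591.2,-6.0),yaw=8.3):
    x,y={1:(-45,-85),2:(-45,0),3:(-45,85),4:(45,-85),5:(45,0),6:(45,85)}[i];a=np.radians(yaw)
    return np.array([o[0]+x*np.cos(a)-y*np.sin(a),o[1]+x*np.sin(a)+y*np.cos(a)])
E
python3 -m jog '[10,-17.5,0,0.2,6,20,-35,0,0.4,6,29.9,-52.5,3,0.6,6,29.9,-52.5,3,0.6,6,29.9,-52.5,3,0.6,6,29.9,-52.5,3,0.6,6,29.9,-52.5,3,0.6,6,29.9,-52.5,3,0.6,6,29.9,-52.5,3,0.6,6,29.9,-52.5,3,0.6,6]'; python3 -c "
from h import *
go((592,-238.5,120),93)
for i in range(1,7): print(i,mount(i).round(1))"
```

```text
time: 10.8
ee_pos: [0.5757, -0.0743, 0.1844]
tool_rot: [[-0.999, -0.053, -0.002], [-0.053, 0.999, 0.0], [0.002, 0.0, -1.0]]
ft_force: [0.3, 1.0, 0.9]
grip_width: 0.0602
finger_force: 0.0
rows [-0.76, -16.49, 6.43] twist 0.001 | pos [575.7 -74.3 184.4] yaw 93.1 q7 91.3 F [0.3 1.  0.9] w 60.2 t 10.8
1 [558.9 -96.6]
2 [546.7 -12.5]
3 [534.4  71.6]
4 [648.  -83.6]
5 [6.357e+02 5.000e-01]
6 [623.5  84.6]
```

```bash
python3 -m jog '[-0.8,-16.5,6.4,0,4,-0.8,-16.5,6.4,0,4,-0.8,-16.5,6.4,0,4,-0.8,-16.5,6.4,0,4,-0.8,-16.5,6.4,0,4,-0.8,-16.5,6.4,0,4,-0.8,-16.5,6.4,0,4,-0.8,-16.5,6.4,0,4]'; python3 - <<'E'
from meas import *
rollers(); go((592,-238.5,45),93)
E
```

```text
time: 11.47
ee_pos: [0.5935, -0.2345, 0.1212]
tool_rot: [[-0.998, -0.055, -0.001], [-0.055, 0.998, 0.002], [0.001, 0.002, -1.0]]
ft_force: [-0.3, 1.1, 0.8]
grip_width: 0.0398
finger_force: 0.0
top roller (array([ 586.8, -239.3]), np.float64(179.6), np.float64(27.8), np.float64(67.7)) px [446. 209.] rect (array([ 586.9, -239.4]), array([28.7, 11.2]))
top roller (array([ 554.1, -335.4]), np.float64(109.3), np.float64(38.4), np.float64(67.6)) px [499. 225.] rect (array([ 554.3, -335.4]), array([12., 39.]))
top roller (array([ 512.7, -239.8]), np.float64(44.6), np.float64(37.5), np.float64(67.5)) px [448. 249.] rect (array([ 512.9, -240. ]), array([37.8, 12.2]))
top roller (array([ 452.9, -311.4]), np.float64(55.8), np.float64(38.4), np.float64(67.5)) px [490. 282.] rect (array([ 453.2, -311.7]), array([39.4, 12.7]))
top roller (array([ 407.8, -225.4]), np.float64(124.2), np.float64(37.9), np.float64(67.5)) px [443. 308.] rect (array([ 407.7, -225.6]), array([11.9, 38.5]))
top green (array([ 325.6, -156.6]), np.float64(9.2), np.float64(37.8), np.float64(67.3)) px [406. 357.] rect (array(
[... 407 characters left out ...]
.8), np.float64(37.8), np.float64(67.4)) px [505. 348.] rect (array([ 553.6, -334. ]), array([14.7, 38.8]))
side green (array([ 325.4, -155.9]), np.float64(9.0), np.float64(38.7), np.float64(67.6)) px [280. 357.] rect (array([ 325.4, -154.8]), array([40.1, 13.4]))
side roller (array([ 406.5, -224.6]), np.float64(122.7), np.float64(38.2), np.float64(67.8)) px [367. 356.] rect (array([ 407.8, -224. ]), array([13.3, 39.1]))
side roller (array([ 452.1, -310.2]), np.float64(54.9), np.float64(39.4), np.float64(67.5)) px [446. 377.] rect (array([ 452.9, -310.2]), array([40.7, 12.8]))
rows [0.24, -0.43, 7.71] twist 0.004 | pos [ 594.1 -234.2  122.1] yaw 93.2 q7 105.6 F [ 0.9 -0.1  0.3] w 39.9 t 11.6
```

Candidates for the rollers in the side view: black-tyre white ones at (459,301), (427,326), (505,348), (367,356) and (446,377), and a green one at (280,357). The five white ones fit the description; the green is the excluded look-alike. I confirm with one crop.

```bash
python3 -c "
import cv2;i=cv2.imread('pics/side3.png');cv2.imwrite('pics/crop.png',cv2.resize(i[280:430,250:540],None,fx=2.5,fy=2.5))"
```

```text
(no output)
```

View pics/crop.png

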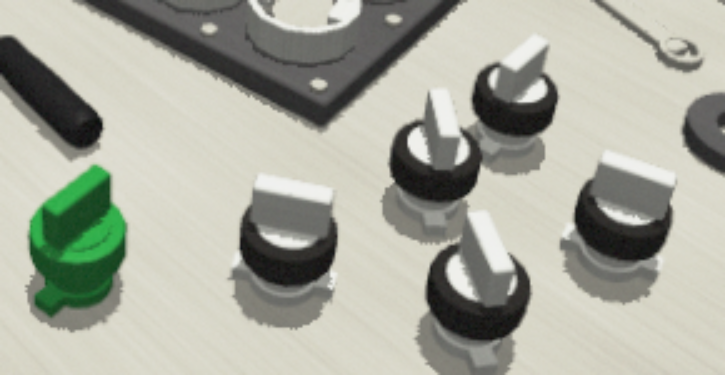

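```bash
python3 -m jog '[0.24,-0.4,2,0,4,0.24,-0.4,5,0,4,0.24,-0.4,7.4,0,4,0.24,-0.4,7.7,0,4,0.24,-0.4,7.7,0,4]' 60; python3 -c "
from h import *
go((592,-238.5,45),93)"
```

```text
time: 11.98
ee_pos: [0.5903, -0.2388, 0.0437]
tool_rot: [[-0.998, -0.055, -0.003], [-0.055, 0.998, 0.002], [0.003, 0.002, -1.0]]
ft_force: [-0.2, -0.5, 0.5]
grip_width: 0.0402
finger_force: 0.0
rows [-0.17, 0.02, -0.13] twist 0.003 | pos [ 590.3 -238.8   43.7] yaw 93.2 q7 104.8 F [-0.2 -0.5  0.5] w 40.2 t 12.0
```

The crop shows five white rollers with black tyres and bars, lugs visible; the green one at crop (78,240) stays. Grip and lift.

```bash
python3 -m jog '[-0.1,0,-0.05,0,0.8,-0.1,0,-0.05,0,0.8,-0.1,0,-0.05,0,0.8,-0.1,0,-0.05,0,0.8,-0.1,0,-0.05,0,0.8,-0.1,0,-0.05,0,0.8]' 60;  python3 -m jog '[0,0,-2,0,0.8,0,0,-5,0,0.8,0,0,-8,0,0.8,0,0,-10,0,0.8,0,0,-10,0,0.8,0,0,-10,0,0.8]'; python3 -c "
from h import *
go((*mount(4),130),98.3)"
```

```text
time: 12.48
ee_pos: [0.5939, -0.2409, 0.0473]
tool_rot: [[-0.999, -0.053, 0.003], [-0.053, 0.999, -0.001], [-0.003, -0.001, -1.0]]
ft_force: [-0.7, 1.4, 6.5]
grip_width: 0.011
finger_force: 63.0
time: 12.98
ee_pos: [0.593, -0.2414, 0.1469]
tool_rot: [[-0.999, -0.053, 0.003], [-0.053, 0.999, -0.001], [-0.003, -0.002, -1.0]]
ft_force: [-0.1, -0.7, -2.5]
grip_width: 0.0103
finger_force: 62.0
rows [-6.32, 15.47, 1.68] twist -0.092 | pos [ 593.  -241.4  146.9] yaw 93.0 q7 106.3 F [-0.1 -0.7 -2.5] w 10.3 t 13.0
```

```bash
python3 -m jog '[-2,5,0.5,-0.09,0.8,-4,10,1,-0.09,0.8,-6.3,15.5,1.7,-0.09,0.8,-6.3,15.5,1.7,-0.09,0.8,-6.3,15.5,1.7,-0.09,0.8,-6.3,15.5,1.7,-0.09,0.8,-6.3,15.5,1.7,-0.09,0.8,-6.3,15.5,1.7,-0.09,0.8]'; cat > tyre.py <<'E'
from m import *
from scipy.optimize import least_squares
import sys
def tyre(m,yaw=98.3,off=47):
    o=bot.observe();p=np.array(o['ee_pos'])*1000;C=[]
    for c in('side','top'):
        s=snap(c);P=cloud(s,s['z_map']>0)[1]*1000
        zb=p[2]-off
        q=P[(np.hypot(*(P[:,:2]-p[:2]).T)<38)&(P[:,2]>zb+24)&(P[:,2]<zb+39)]
        r=least_squares(lambda k:np.hypot(q[:,0]-k[0],q[:,1]-k[1])-25,p[:2],loss='soft_l1',f_scale=1.)
        e=np.median(abs(r.fun)); w=P[(np.hypot(*(P[:,:2]-r.x).T)<29)&(P[:,2]>zb-15)&(P[:,2]<zb+60)]
        print(c,'tyre',r.x.round(1),'tcp-tyre',(p[:2]-r.x).round(1),'mad',e.round(2),len(q),'zmin',(np.percentile(w[:,2],2)-zb).round(1))
        C.append(r.x)
    C=np.mean(C,0); d=mount(m)-C; print('mean',C.round(1),'move',d.round(1))
    go((*(p[:2]+d),p[2]),yaw)
if __name__=='__main__': tyre(int(sys.argv[1]))
E
python3 tyre.py 4
```

```text
time: 13.65
ee_pos: [0.6456, -0.0846, 0.1269]
tool_rot: [[-0.99, -0.141, -0.003], [-0.141, 0.99, -0.001], [0.003, -0.001, -1.0]]
ft_force: [0.4, -1.2, -1.3]
grip_width: 0.0108
finger_force: 61.9
side tyre [645.  -83.6] tcp-tyre [ 0.6 -1.1] mad 0.62 231 zmin 1.7
top tyre [645.2 -86.9] tcp-tyre [0.4 2.3] mad 0.23 71 zmin 5.2
mean [645.1 -85.3] move [2.9 1.6]
rows [-0.27, 0.17, 0.07] twist -0.005 | pos [646.1 -85.1 127.6] yaw 98.0 q7 95.1 F [-0.1 -0.9 -1.8] w 10.7 t 13.8
```

```bash
python3 -m jog '[-0.25,0.17,1,-0.005,0.8,-0.25,0.17,3,-0.005,0.8,-0.25,0.17,4,-0.005,0.8,-0.25,0.17,4.2,-0.005,0.8,-0.25,0.17,4.4,-0.005,0.8,-0.25,0.17,4.6,-0.005,0.8,-0.25,0.17,4.6,-0.005,0.8,-0.25,0.17,4.6,-0.005,0.8]'; python3 -c "
from h import *
go((648,-83.6,72),98.3)"; python3 -m jog '[0,0,0.15,0,0.8,0,0,0.3,0,0.8,0,0,0.3,0,0.8,0,0,0.3,0,0.8]';python3 -c "
from h import *
go((648,-83.6,72),98.3)"
```

```text
time: 14.42
ee_pos: [0.6494, -0.0812, 0.0827]
tool_rot: [[-0.989, -0.147, 0.001], [-0.147, 0.989, -0.001], [-0.001, -0.001, -1.0]]
ft_force: [0.7, -2.8, -2.7]
grip_width: 0.0109
finger_force: 61.7
rows [0.18, -0.21, 1.07] twist 0.003 | pos [649.4 -81.2  82.7] yaw 98.5 q7 94.4 F [ 0.7 -2.8 -2.7] w 10.9 t 14.4
time: 14.75
ee_pos: [0.6499, -0.0809, 0.08]
tool_rot: [[-0.989, -0.148, 0.002], [-0.148, 0.989, -0.0], [-0.001, -0.001, -1.0]]
ft_force: [1.4, -2.7, 1.1]
grip_width: 0.0106
finger_force: 62.2
rows [0.22, -0.24, 0.8] twist 0.003 | pos [649.9 -80.9  80. ] yaw 98.5 q7 94.3 F [ 1.4 -2.7  1.1] w 10.6 t 14.8
```

```bash
python3 -m jog '[0,0,-1.5,0,0.8,0.17,-0.19,-1.5,0,0.8,0.17,-0.19,-1.5,0,0.8,0.17,-0.19,-1.5,0,0.8,0.17,-0.19,-1.5,0,0.8,0.17,-0.19,-1.5,0,0.8,0.17,-0.19,-1.5,0,0.8]'; python3 tyre.py 4
```

```text
time: 15.33
ee_pos: [0.6473, -0.0822, 0.0936]
tool_rot: [[-0.989, -0.148, -0.001], [-0.148, 0.989, 0.001], [0.001, 0.001, -1.0]]
ft_force: [-1.0, 0.2, -1.7]
grip_width: 0.0105
finger_force: 61.9
side tyre [646.8 -81.3] tcp-tyre [ 0.5 -0.9] mad 0.59 224 zmin -12.8
top tyre [646.7 -84.1] tcp-tyre [0.6 1.9] mad 0.21 60 zmin -14.1
mean [646.8 -82.7] move [ 1.2 -0.9]
rows [-0.09, -0.08, 0.03] twist 0.004 | pos [647.5 -82.5  93.9] yaw 98.5 q7 94.8 F [-0.8  0.4 -1.6] w 10.9 t 15.4
```

```bash
python3 -m jog '[-0.1,-0.08,0,0.004,0.8,-0.1,-0.08,0.4,0.004,0.8,-0.1,-0.08,0.8,0.004,0.8,-0.1,-0.08,1.2,0.004,0.8,-0.1,-0.08,1.5,0.004,0.8,-0.1,-0.08,1.7,0.004,0.8,-0.1,-0.08,1.7,0.004,0.8,-0.1,-0.08,1.7,0.004,0.8]'; python3 -m jog '[0,0,0.2,0,0.8,0,0,0.4,0,0.8,0,0,0.4,0,0.8]';python3 -m jog '[0,0,0.2,0,0.8,0,0,0.3,0,0.8,0,0,0.3,0,0.8]'; python3 tyre.py 4
```

```text
time: 16.1
ee_pos: [0.6488, -0.0834, 0.0775]
tool_rot: [[-0.99, -0.144, -0.0], [-0.144, 0.99, -0.0], [0.0, -0.0, -1.0]]
ft_force: [-1.6, -1.3, 3.9]
grip_width: 0.0108
finger_force: 62.5
time: 16.35
ee_pos: [0.649, -0.0834, 0.0734]
tool_rot: [[-0.99, -0.144, 0.0], [-0.144, 0.99, 0.0], [-0.0, -0.0, -1.0]]
ft_force: [-1.9, -0.0, 4.7]
grip_width: 0.0106
finger_force: 62.8
time: 16.6
ee_pos: [0.6493, -0.0834, 0.073]
tool_rot: [[-0.99, -0.144, 0.001], [-0.144, 0.99, -0.001], [-0.001, -0.001, -1.0]]
ft_force: [-7.8, 0.2, 19.2]
grip_width: 0.0109
finger_force: 64.9
side tyre [648.6 -82.6] tcp-tyre [ 0.7 -0.7] mad 0.63 210 zmin 7.6
top tyre [648.4 -85.1] tcp-tyre [0.8 1.7] mad 0.25 58 zmin -1.6
mean [648.5 -83.8] move [-0.5  0.2]
rows [0.05, 0.03, 0.0] twist -0.001 | pos [649.3 -83.4  73. ] yaw 98.3 q7 94.2 F [-7.4  0.8 19.5] w 10.5 t 16.7
```

```bash
python3 -m jog '[0,0,-0.15,0,0.8,0,0,-0.15,0.12,0.8,0,0,-0.15,0.24,0.8,0,0,-0.15,0.36,0.8,0,0,-0.15,0.48,0.8,0,0,-0.15,0.6,0.8,0,0,-0.15,0.72,0.8,0,0,-0.15,0.84,0.8,0,0,-0.15,0.96,0.8,0,0,-0.15,1.08,0.8]'; python3 -m jog '[0,0,0,0.1,0.8,0,0,0,0.14,0.8,0,0,0,0.14,0.8,0,0,0,0.14,0.8]'; python3 -c "
from h import *
go((648,-83.6,72),29.5)"
```

```text
time: 17.53
ee_pos: [0.6495, -0.0841, 0.0731]
tool_rot: [[-0.588, 0.809, 0.001], [0.809, 0.588, -0.001], [-0.002, 0.001, -1.0]]
ft_force: [-2.6, -1.3, 9.0]
grip_width: 0.0106
finger_force: 63.4
time: 17.87
ee_pos: [0.6493, -0.0842, 0.0731]
tool_rot: [[-0.475, 0.88, 0.001], [0.88, 0.475, -0.001], [-0.001, 0.0, -1.0]]
ft_force: [-2.6, -0.3, 9.9]
grip_width: 0.0108
finger_force: 63.5
rows [0.12, -0.08, 0.11] twist -0.02 | pos [649.3 -84.2  73.1] yaw 28.3 q7 35.0 F [-2.6 -0.3  9.9] w 10.8 t 17.9
```

```bash
python3 -m jog '[0,0,-0.2,0,0.8,0,0,-0.3,0,0.8,0,0,-0.3,0,4,0,0,-0.3,0,4,0,0,-0.3,0,4,0,0,-0.3,0,4,0,0,-2,0,4,0,0,-6,0,4,0,0,-8,0,4,0,0,-8,0,4]'; cat > chk.py <<'E'
from m import *
def chk():
    for c in ('side','top'):
        s=snap(c);P=np.full((480,640,3),np.nan);m=s['z_map']>0;P[m]=cloud(s,m)[1]*1000
        for i in range(1,7):
            M=mount(i);k=(np.hypot(P[...,0]-M[0],P[...,1]-M[1])<32)&(P[...,2]>88)&(P[...,2]<106)
            if k.sum()>25:
                l=line(P[k]/1000);print(c,i,l[:4],'off',(l[0]-M).round(1),'turn',round(((8.3-l[1]+20)%180-20)*np.pi/180,2),'top z',np.median(P[k][:,2]).round(1))
    
if __name__=='__main__':
    chk()
    from meas import rollers; rollers()
E
python3 chk.py;python3 -c "
from h import *
go((512.5,-239.2,120),-44)"
```

```text
time: 18.7
ee_pos: [0.6527, -0.0837, 0.1573]
tool_rot: [[-0.475, 0.88, 0.009], [0.88, 0.475, -0.001], [-0.005, 0.008, -1.0]]
ft_force: [0.1, 0.2, 0.8]
grip_width: 0.0396
finger_force: 0.0
side 4 (array([645.8, -84.5]), np.float64(120.0), np.float64(39.2), np.float64(96.1)) off [-2.2 -0.9] turn 1.19 top z 96.1
side roller (array([ 511.8, -238.4]), np.float64(47.2), np.float64(38.5), np.float64(67.6)) px [427. 326.] rect (array([ 512.2, -238.7]), array([40.2, 12.4]))
side roller (array([ 552.4, -334.5]), np.float64(109.0), np.float64(37.8), np.float64(67.4)) px [505. 348.] rect (array([ 553.9, -334. ]), array([14.2, 38.6]))
side green (array([ 325.6, -155.9]), np.float64(9.0), np.float64(38.8), np.float64(67.7)) px [280. 356.] rect (array([ 325.4, -155.2]), array([39.4, 12.5]))
side roller (array([ 406.5, -224.8]), np.float64(123.3), np.float64(37.8), np.float64(67.7)) px [367. 356.] rect (array([ 408., -224.]), array([13.5, 38.9]))
side roller (array([ 452.4, -309.9]), np.float64(54.8), np.float64(39.6), np.float64(67.4)) px [445. 377.] rect (array([ 452.5, -310.5]), array([41.2, 13.3]))
rows [-7.3, -19.32, 3.07] twist 1.263 | pos [647.9 -83.1 150.4] yaw 28.4 q7 34.8 F [-0.2  0.6 -0.1] w 40.1 t 18.9
```

```bash
python3 -m jog '[-3.6,-9.6,0,0.6,4,-7.3,-19.3,2,1.2,4,-7.3,-19.3,2,1.25,4,-7.3,-19.3,2,1.26,4,-7.3,-19.3,2,1.26,4,-7.3,-19.3,3,1.26,4,-7.3,-19.3,3,1.26,4,-7.3,-19.3,3,1.26,4,-7.3,-19.3,3,1.26,4,-7.3,-19.3,3,1.26,4]';python3 -m jog '[0,0,0,0.02,4,0,0,0,0.02,4,0,0,0,0.02,4,0,0,0,0.02,4,0,0,0,0.02,4]'; python3 -c "
from h import *
go((512.3,-239.2,46.5),-44)"
```

```text
time: 19.73
ee_pos: [0.5122, -0.239, 0.12]
tool_rot: [[0.69, 0.724, -0.003], [0.724, -0.69, 0.001], [-0.002, -0.003, -1.0]]
ft_force: [0.1, -0.1, -0.1]
grip_width: 0.0402
finger_force: 0.0
time: 20.15
ee_pos: [0.5135, -0.2393, 0.1216]
tool_rot: [[0.699, 0.716, -0.0], [0.716, -0.699, 0.0], [-0.0, -0.0, -1.0]]
ft_force: [-0.5, -0.2, -1.2]
grip_width: 0.0403
finger_force: 0.0
rows [-0.08, -0.09, 7.51] twist -0.005 | pos [ 513.5 -239.3  121.6] yaw -44.3 q7 -10.8 F [-0.5 -0.2 -1.2] w 40.3 t 20.1
```

```bash
python3 -m jog '[-0.08,-0.09,2,0,4,-0.08,-0.09,5,0,4,-0.08,-0.09,7.3,0,4,-0.08,-0.09,7.5,0,4,-0.08,-0.09,7.5,0,4,-0.08,-0.09,7.5,0,0.8,-0.08,-0.09,7.5,0,0.8,-0.08,-0.09,7.5,0,0.8,-0.08,-0.09,7.5,0,0.8,-0.08,-0.09,7.5,0,0.8]' 60;  python3 -m jog '[0,0,0,0,0.8,0,0,0,0,0.8,0,0,-2,0,0.8,0,0,-5,0,0.8,0,0,-8,0,0.8,0,0,-9,0,0.8,0,0,-9,0,0.8]'; python3 -c "
from h import *
go((*mount(1),96),98.3)"
```

```text
time: 20.98
ee_pos: [0.5137, -0.2398, 0.0484]
tool_rot: [[0.7, 0.715, 0.003], [0.715, -0.7, -0.001], [0.001, 0.003, -1.0]]
ft_force: [-0.9, -0.4, 7.0]
grip_width: 0.0108
finger_force: 63.3
time: 21.57
ee_pos: [0.5147, -0.2402, 0.14]
tool_rot: [[0.7, 0.714, 0.006], [0.714, -0.7, -0.002], [0.003, 0.006, -1.0]]
ft_force: [-0.6, -0.7, -1.8]
grip_width: 0.0105
finger_force: 62.2
rows [13.34, -6.91, 4.4] twist -2.491 | pos [ 514.7 -240.2  140. ] yaw -44.4 q7 -11.3 F [-0.6 -0.7 -1.8] w 10.5 t 21.6
```

```bash
python3 -m jog '[3.3,-1.7,0,-0.12,0.8,6.6,-3.4,0,-0.24,0.8,10,-5.1,0,-0.36,0.8,13.3,-6.9,0,-0.48,0.8,13.3,-6.9,1,-0.6,0.8,13.3,-6.9,2,-0.72,0.8,13.3,-6.9,3,-0.84,0.8,13.3,-6.9,3,-0.96,0.8,13.3,-6.9,3,-1.08,0.8,13.3,-6.9,3,-1.2,0.8]';python3 -m jog '[0,0,0,-0.12,0.8,0,0,0,-0.24,0.8,0,0,0,-0.36,0.8,0,0,0,-0.48,0.8,0,0,0,-0.6,0.8,0,0,0,-0.72,0.8,0,0,0,-0.84,0.8,0,0,0,-0.96,0.8,0,0,0,-1.08,0.8,0,0,0,-1.2,0.8]';python3 -m jog '[0,0,1.4,-0.09,0.8,0,0,1.4,-0.09,0.8,0,0,1.4,-0.09,0.8,0,0,1.4,-0.09,0.8,0,0,1.4,-0.09,0.8]';python3 tyre.py 1
```

```text
time: 22.4
ee_pos: [0.5545, -0.0954, 0.1044]
tool_rot: [[-0.418, 0.908, -0.004], [0.908, 0.418, 0.001], [0.002, -0.003, -1.0]]
ft_force: [-0.1, -0.5, -0.4]
grip_width: 0.0107
finger_force: 62.1
time: 23.23
ee_pos: [0.5548, -0.0954, 0.1048]
tool_rot: [[-0.998, -0.061, -0.003], [-0.061, 0.998, 0.001], [0.003, 0.002, -1.0]]
ft_force: [-0.5, 0.4, -1.7]
grip_width: 0.0102
finger_force: 62.1
time: 23.65
ee_pos: [0.5556, -0.0958, 0.0925]
tool_rot: [[-0.99, -0.142, -0.002], [-0.142, 0.99, 0.0], [0.002, 0.001, -1.0]]
ft_force: [-0.5, -0.8, -1.8]
grip_width: 0.0108
finger_force: 62.1
side tyre [555.5 -95.1] tcp-tyre [ 0.1 -0.7] mad 0.56 263 zmin -11.6
top tyre [555.9 -98. ] tcp-tyre [-0.3  2.2] mad 0.47 44 zmin -13.1
mean [555.7 -96.5] move [ 3.2 -0.1]
rows [-0.32, -0.04, 0.02] twist -0.002 | pos [555.6 -95.9  92.7] yaw 98.2 q7 97.7 F [ 0.1 -0.8 -2. ] w 10.9 t 23.8
```

```bash
python3 -m jog '[-0.3,-0.04,0,0,0.8,-0.3,-0.04,0.3,0,0.8,-0.3,-0.04,0.6,0,0.8,-0.3,-0.04,0.9,0,0.8,-0.3,-0.04,1.2,0,0.8,-0.3,-0.04,1.5,0,0.8,-0.3,-0.04,1.7,0,0.8,-0.3,-0.04,1.9,0,0.8,-0.3,-0.04,1.9,0,0.8,-0.3,-0.04,1.9,0,0.8]';python3 tyre.py 1
```

```text
time: 24.58
ee_pos: [0.5594, -0.0961, 0.0743]
tool_rot: [[-0.99, -0.144, 0.0], [-0.144, 0.99, -0.0], [-0.0, -0.0, -1.0]]
ft_force: [-1.2, -0.3, 5.7]
grip_width: 0.0106
finger_force: 63.1
side tyre [559.3 -95.3] tcp-tyre [ 0.1 -0.8] mad 0.54 255 zmin -0.0
top tyre [559.6 -98.4] tcp-tyre [-0.2  2.4] mad 0.6 58 zmin -3.4
mean [559.5 -96.9] move [-0.5  0.2]
rows [0.05, 0.03, -0.0] twist -0.001 | pos [559.4 -96.   74.3] yaw 98.3 q7 97.2 F [-3.4  0.1  6.3] w 10.5 t 24.7
```

```bash
python3 -m jog '[0,0,0,0.12,0.8,0,0,0,0.24,0.8,0,0,0,0.36,0.8,0,0,0,0.48,0.8,0,0,0,0.6,0.8,0,0,0,0.72,0.8,0,0,0,0.84,0.8,0,0,0,0.96,0.8,0,0,0,1.08,0.8,0,0,0,1.2,0.8]'; python3 -m jog '[0,0,0,0.02,0.8,0,0,0,0.02,0.8,0,0,-0.2,0.02,0.8,0,0,-0.3,0.02,0.8,0,0,-0.3,0.02,4,0,0,-0.3,0.02,4,0,0,-0.3,0.02,4,0,0,-2,0.02,4,0,0,-6,0.02,4,0,0,-8,0.02,4]'; python3 chk.py;python3 -c "
from h import *
go((407.1,-225,120),33.5)"
```

```text
time: 25.52
ee_pos: [0.5592, -0.0957, 0.0743]
tool_rot: [[-0.488, 0.873, -0.0], [0.873, 0.488, 0.0], [0.0, 0.0, -1.0]]
ft_force: [-2.4, 1.4, 6.4]
grip_width: 0.0109
finger_force: 63.2
time: 26.35
ee_pos: [0.5601, -0.0963, 0.156]
tool_rot: [[-0.475, 0.88, 0.002], [0.88, 0.475, -0.0], [-0.001, 0.001, -1.0]]
ft_force: [1.0, -0.4, 0.9]
grip_width: 0.0395
finger_force: 0.0
side 1 (array([555.8, -96.8]), np.float64(118.9), np.float64(39.3), np.float64(95.9)) off [-3.1 -0.2] turn 1.21 top z 95.9
side 4 (array([645.9, -84.4]), np.float64(118.7), np.float64(39.8), np.float64(95.8)) off [-2.1 -0.8] turn 1.21 top z 95.8
top 1 (array([554.4, -88.6]), np.float64(126.5), np.float64(21.4), np.float64(97.5)) off [-4.5  8. ] turn 1.08 top z 97.5
top 4 (array([640.7, -69.2]), np.float64(20.0), np.float64(11.8), np.float64(96.9)) off [-7.3 14.4] turn -0.2 top z 96.9
side roller (array([ 557.9, -115.4]), np.float64(176.2), np.float64(35.3), np.float64(70.8)) px [380. 272.] rect (array([ 558.9, -115.1]), array([37.6,  9.6]))
side roller (array([ 552.5, -334.4]), np.float64(108.8), np.float64(38.1), np.float64(67.4)) px [505. 348.] rect (array([ 553.7, -333.9]), array([14. , 38.8]))
side green (array([ 325. , -155.8]), np.float64(8.4), np.float64(38.4), np.float64(67.4)) px [280. 356.] rect (array([ 324.6, -154.9]), array([39.8, 13. ]))
side roller (array([ 406.5, -224.7]), np.float64(123.0), np.float64(37.9), np.float64(67.8)) px [367. 356.] rect (array([ 408., -224.]), array([13.9, 38.9]))
side roller (array([ 452.3, -310. ]), np.float64(55.3), np.float64(40.2), np.float64(67.5)) px [446. 377.] rect (array([ 452.8, -310.1]), array([41.7, 12.9]))
rows [-4.11, -19.54, 3.39] twist -0.09 | pos [559.5 -96.  154. ] yaw 28.4 q7 37.6 F [0.  0.3 0.1] w 40.1 t 26.6
```

```bash
python3 -m jog '[-1.3,-6.5,0,-0.09,4,-2.6,-13,1,-0.09,4,-4.1,-19.5,2,-0.09,4,-4.1,-19.5,3.4,-0.09,4,-4.1,-19.5,3.4,-0.09,4,-4.1,-19.5,3.4,-0.09,4,-4.1,-19.5,3.4,-0.09,4,-4.1,-19.5,3.4,-0.09,4,-4.1,-19.5,3.4,-0.09,4,-4.1,-19.5,3.4,-0.09,4]'; python3 -c "
from h import *
go((407.2,-225,46.5),33.5)"
```

```text
time: 27.38
ee_pos: [0.4085, -0.2236, 0.1197]
tool_rot: [[-0.554, 0.832, 0.0], [0.832, 0.554, 0.0], [-0.0, 0.001, -1.0]]
ft_force: [0.2, 0.2, -0.8]
grip_width: 0.0404
finger_force: 0.0
rows [-0.05, -0.19, 7.32] twist 0.003 | pos [ 408.5 -223.6  119.7] yaw 33.7 q7 62.2 F [ 0.2  0.2 -0.8] w 40.4 t 27.4
```

```bash
python3 -m jog '[0,-0.1,2,0,4,0,-0.1,5,0,4,0,-0.1,7.2,0,4,0,-0.1,7.3,0,4,0,-0.1,7.3,0,4,0,-0.1,7.3,0,0.8,0,-0.1,7.3,0,0.8,0,-0.1,7.3,0,0.8,0,-0.1,7.3,0,0.8,0,-0.1,7.3,0,0.8]' 60;  python3 -m jog '[0,0,0,0,0.8,0,0,0,0,0.8,0,0,-2,0,0.8,0,0,-5,0,0.8,0,0,-8,0,0.8,0,0,-9.5,0,0.8,0,0,-9.5,0,0.8]'; python3 -c "
from h import *
go((*mount(2),96),98.3)"
```

```text
time: 28.22
ee_pos: [0.4077, -0.2257, 0.0482]
tool_rot: [[-0.552, 0.834, 0.003], [0.834, 0.552, -0.001], [-0.003, 0.002, -1.0]]
ft_force: [-0.4, 0.5, 7.1]
grip_width: 0.0111
finger_force: 61.0
time: 28.8
ee_pos: [0.4088, -0.2265, 0.1456]
tool_rot: [[-0.552, 0.834, 0.007], [0.834, 0.552, -0.003], [-0.006, 0.004, -1.0]]
ft_force: [1.1, -0.7, -1.1]
grip_width: 0.0107
finger_force: 59.9
rows [10.27, 23.29, 4.99] twist -1.131 | pos [ 408.8 -226.5  145.6] yaw 33.5 q7 61.9 F [ 1.1 -0.7 -1.1] w 10.7 t 28.8
```

```bash
python3 -m jog '[1.5,3.4,0,-0.12,0.8,3,6.8,0,-0.24,0.8,4.5,10.2,0,-0.36,0.8,6,13.6,0,-0.48,0.8,7.5,17,0,-0.6,0.8,9,20.4,0,-0.72,0.8,10.3,23.3,0.5,-0.84,0.8,10.3,23.3,2,-0.96,0.8,10.3,23.3,3.5,-1.08,0.8,10.3,23.3,5,-1.13,0.8]';python3 -m jog '[0,0,0,0,0.8,0,0,0,0,0.8,0,0,0,0,0.8,0,0,0,0,0.8,0,0,0,0,0.8]';python3 tyre.py 2
```

```text
time: 29.63
ee_pos: [0.5437, -0.0097, 0.0906]
tool_rot: [[-0.988, -0.152, -0.0], [-0.152, 0.988, 0.0], [0.0, 0.0, -1.0]]
ft_force: [-0.5, -8.2, 62.1]
grip_width: 0.0107
finger_force: 71.6
time: 30.05
ee_pos: [0.5431, -0.0107, 0.0914]
tool_rot: [[-0.99, -0.144, -0.001], [-0.144, 0.99, 0.0], [0.001, 0.0, -1.0]]
ft_force: [-0.5, 0.5, -1.1]
grip_width: 0.0103
finger_force: 62.8
side tyre [542.1  -9.1] tcp-tyre [ 1.  -1.6] mad 0.55 224 zmin -10.4
  return _methods._mean(a, axis=axis, dtype=dtype,
  ret = ret.dtype.type(ret / rcount)
Traceback (most recent call last):
  File "tyre.py", line 16, in <module>
    if __name__=='__main__': tyre(int(sys.argv[1]))
                             ~~~~^^^^^^^^^^^^^^^^^^
  File "tyre.py", line 12, in tyre
    print(c,'tyre',r.x.round(1),'tcp-tyre',(p[:2]-r.x).round(1),'mad',e.round(2),len(q),'zmin',(np.percentile(w[:,2],2)-zb).round(1))
                                                                                                ~~~~~~~~~~~~~^^^^^^^^^^
IndexError: index -1 is out of bounds for axis 0 with size 0
```

```bash
python3 -m jog '[0,0,-1,0,0.8,-0.46,-0.28,-1,0,0.8,-0.46,-0.28,-1,0,0.8,-0.46,-0.28,-1,0,0.8,-0.46,-0.28,-1,0,0.8,-0.46,-0.28,-1,0,0.8,-0.46,-0.28,-1,0,0.8]'; python3 - <<'E'
import re
t=open('tyre.py').read()
t=t.replace("        r=least","        if len(q)<20: print(c,'few',len(q)); continue\n        r=least")
t=t.replace("C=np.mean(C,0)","C=np.mean(C,0) if len(C)>1 else C[0]-[.5,1.15]")
t=t.replace("        C.append","        d=np.hypot(*(P[:,:2]-r.x).T);v=P[(d>23)&(d<27)&(P[:,2]>zb+5)&(P[:,2]<zb+60)];print('tyre z-off',np.round(np.percentile(v[:,2],[2,50,98])-zb,1))\n        C.append")
t=t.replace("mount(m)-C","mount(m)-C",1)
open('tyre.py','w').write(t)
E
python3 tyre.py 2; python3 - <<'E'
from h import *
s=snap('side');cv2.imwrite('pics/s4.png',cv2.resize(s['frame'][140:320,230:460],None,fx=3,fy=3))
E
```

```text
time: 30.73
ee_pos: [0.5484, -0.0127, 0.1016]
tool_rot: [[-0.99, -0.144, -0.001], [-0.144, 0.99, 0.0], [0.001, 0.0, -1.0]]
ft_force: [0.3, -0.2, -1.5]
grip_width: 0.011
finger_force: 62.7
side tyre [547.3 -11.3] tcp-tyre [ 1.1 -1.5] mad 0.63 221 zmin -12.4
tyre z-off [ 8.6 34.1 43.1]
top few 0
mean [546.8 -12.4] move [-0.1 -0.1]
rows [0.02, -0.01, 0.0] twist -0.001 | pos [548.5 -12.7 101.6] yaw 98.3 q7 91.1 F [-0.1  0.5 -2.2] w 10.6 t 30.8
```

View pics/s4.png

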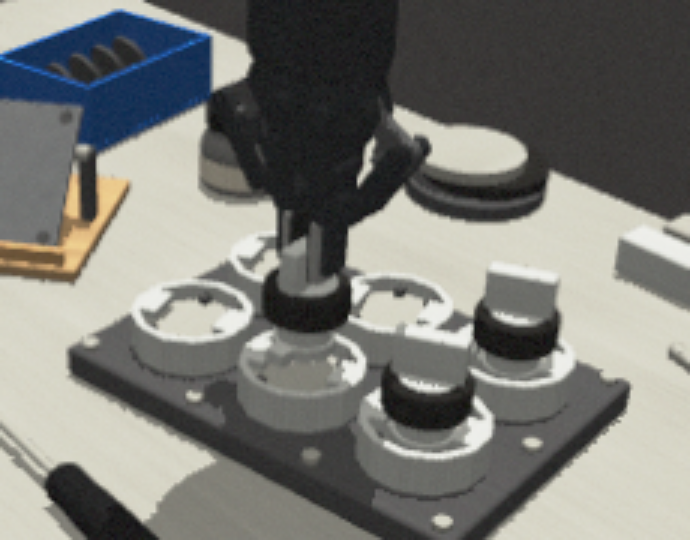

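The held roller sits upright over mount 2 at crop (305,310), and the two locked ones at (430,375) and (515,300) look seated. Lowering.

```bash
python3 -m jog '[0,0,0.4,0,0.8,0,0,0.8,0,0.8,0,0,1.2,0,0.8,0,0,1.5,0,0.8,0,0,1.8,0,0.8,0,0,2.1,0,0.8,0,0,2.3,0,0.8,0,0,2.5,0,0.8,0,0,2.5,0,0.8]'; python3 -m jog '[0,0,0.1,0,0.8,0,0,0.2,0,0.8,0,0,0.25,0,0.8,0,0,0.25,0,0.8]'; python3 tyre.py 2
```

```text
time: 31.63
ee_pos: [0.5485, -0.0127, 0.0767]
tool_rot: [[-0.99, -0.144, -0.0], [-0.144, 0.99, 0.0], [0.0, 0.0, -1.0]]
ft_force: [-2.2, -0.3, 2.8]
grip_width: 0.0108
finger_force: 63.2
time: 31.97
ee_pos: [0.5487, -0.0128, 0.0744]
tool_rot: [[-0.99, -0.144, 0.0], [-0.144, 0.99, -0.0], [-0.0, -0.0, -1.0]]
ft_force: [-3.3, -0.4, 3.7]
grip_width: 0.0109
finger_force: 63.3
side tyre [547.5 -11.2] tcp-tyre [ 1.1 -1.6] mad 0.57 209 zmin 1.2
tyre z-off [14.4 33.2 43.3]
top few 0
mean [547.  -12.3] move [-0.4 -0.2]
rows [0.04, -0.02, -0.0] twist -0.001 | pos [548.7 -12.7  74.4] yaw 98.3 q7 90.5 F [-2.1  0.6  4.7] w 10.3 t 32.1
```

```bash
python3 -m jog '[0,0,0.1,0,0.8,0,0,0.15,0,0.8,0,0,0.15,0.12,0.8,0,0,0.15,0.24,0.8,0,0,0.15,0.36,0.8,0,0,0.15,0.48,0.8,0,0,0.15,0.6,0.8,0,0,0.15,0.72,0.8,0,0,0.15,0.84,0.8,0,0,0.15,0.96,0.8]'; python3 -m jog '[0,0,0,0.12,0.8,0,0,0,0.24,0.8,0,0,0,0.25,0.8,0,0,0,0.26,0.8,0,0,0,0.26,0.8]'; python3 -c "
from h import *
go((407.2,-225,46.5),29.5)"
```

```text
time: 32.9
ee_pos: [0.5488, -0.0135, 0.073]
tool_rot: [[-0.681, 0.732, 0.0], [0.732, 0.681, -0.001], [-0.001, -0.0, -1.0]]
ft_force: [-3.0, -2.0, 6.2]
grip_width: 0.0105
finger_force: 63.7
time: 33.32
ee_pos: [0.5483, -0.0137, 0.0729]
tool_rot: [[-0.474, 0.88, -0.001], [0.88, 0.474, -0.001], [-0.001, -0.001, -1.0]]
ft_force: [-3.4, -2.0, 7.0]
grip_width: 0.0102
finger_force: 63.8
rows [-11.9, -22.45, 2.68] twist -0.021 | pos [548.3 -13.7  72.9] yaw 28.3 q7 31.5 F [-3.4 -2.   7. ] w 10.2 t 33.3
```

```bash
python3 -m jog '[0,0,-0.2,0,0.8,0,0,-0.3,0,0.8,0,0,-0.3,0,4,0,0,-0.3,0,4,0,0,-0.3,0,4,0,0,-0.3,0,4,0,0,-2,0,4,0,0,-6,0,4,0,0,-8,0,4,0,0,-8,0,4]'; python3 chk.py;python3 -c "
from h import *
go((452.6,-310.9,120),-35)
go((553.3,-335,120),19)"
```

```text
time: 34.15
ee_pos: [0.5525, -0.0126, 0.1576]
tool_rot: [[-0.475, 0.88, 0.009], [0.88, 0.475, 0.001], [-0.004, 0.008, -1.0]]
ft_force: [0.6, -0.9, -0.5]
grip_width: 0.0402
finger_force: 0.0
side 1 (array([555.8, -96.6]), np.float64(118.6), np.float64(39.3), np.float64(96.1)) off [-3.1  0. ] turn 1.22 top z 96.1
side 2 (array([544.6, -13.5]), np.float64(120.8), np.float64(39.5), np.float64(96.4)) off [-2.1 -1. ] turn 1.18 top z 96.4
side 4 (array([645.9, -84.5]), np.float64(119.3), np.float64(39.8), np.float64(95.9)) off [-2.1 -0.9] turn 1.2 top z 95.9
top roller (array([ 554. , -334.9]), np.float64(108.5), np.float64(38.2), np.float64(67.4)) px [499. 225.] rect (array([ 554. , -335.1]), array([12. , 40.1]))
top roller (array([ 452.9, -311.4]), np.float64(55.3), np.float64(38.6), np.float64(67.5)) px [490. 282.] rect (array([ 453.4, -311.7]), array([39.1, 12.5]))
side roller (array([ 557.8, -115.4]), np.float64(176.6), np.float64(35.9), np.float64(70.8)) px [380. 272.] rect (array([ 557.9, -115.1]), array([37.8, 10.1]))
side roller (array([ 552.4, -334.4]), np.float64(108.6), np.float64(38.0), np.float64(67.4)) px [505. 348.] rect (array([ 553.3, -334. ]), array([12.8, 39.1]))
side green (array([ 325., -156.]), np.float64(9.4), np.float64(38.0), np.float64(67.6)) px [280. 357.] rect (array([ 325.1, -154.7]), array([39.4, 13.4]))
side roller (array([ 451.8, -310.6]), np.float64(54.6), np.float64(39.4), np.float64(67.4)) px [445. 377.] rect (array([ 452.5, -310.4]), array([41.2, 12.5]))
rows [-21.72, -22.55, 3.19] twist 1.106 | pos [547.9 -12.6 151.8] yaw 28.4 q7 30.4 F [ 0.6  0.3 -0.5] w 40.1 t 34.4
rows [-28.63, -14.84, 3.18] twist 0.164 | pos [547.9 -12.6 151.8] yaw 28.4 q7 30.4 F [ 0.6  0.3 -0.5] w 40.1 t 34.4
```

```bash
python3 -m jog '[-3.5,-1.8,0,0.05,4,-7,-3.6,0,0.1,4,-14,-7.2,0,0.16,4,-21,-11,0,0.16,4,-28.6,-14.8,1,0.16,4,-28.6,-14.8,3.2,0.16,4,-28.6,-14.8,3.2,0.16,4,-28.6,-14.8,3.2,0.16,4,-28.6,-14.8,3.2,0.16,4,-28.6,-14.8,3.2,0.16,4]';python3 -m jog '[0,0,0,0,4,0,0,0,0,4,0,0,0,0,4,0,0,0,0,4]'; python3 -c "
from h import *
go((553.2,-334.8,46.5),19)"
```

```text
time: 35.18
ee_pos: [0.5511, -0.3378, 0.1178]
tool_rot: [[-0.323, 0.946, -0.005], [0.946, 0.323, 0.0], [0.002, -0.004, -1.0]]
ft_force: [-0.4, 0.5, 0.3]
grip_width: 0.0399
finger_force: 0.0
time: 35.52
ee_pos: [0.5551, -0.3329, 0.121]
tool_rot: [[-0.331, 0.944, 0.0], [0.944, 0.331, 0.001], [0.0, 0.001, -1.0]]
ft_force: [-0.4, -0.7, 0.4]
grip_width: 0.04
finger_force: 0.0
rows [-0.12, -0.25, 7.45] twist 0.006 | pos [ 555.1 -332.9  121. ] yaw 19.3 q7 55.4 F [-0.4 -0.7  0.4] w 40.0 t 35.5
```

```bash
python3 -m jog '[-0.08,-0.15,2,0,4,-0.08,-0.15,5,0,4,-0.08,-0.15,7.2,0,4,-0.08,-0.15,7.4,0,4,-0.08,-0.15,7.4,0,4,-0.08,-0.15,7.4,0,0.8,-0.08,-0.15,7.4,0,0.8,-0.08,-0.15,7.4,0,0.8,-0.08,-0.15,7.4,0,0.8,-0.08,-0.15,7.4,0,0.8]' 60;  python3 -m jog '[0,0,0,0,0.8,0,0,0,0,0.8,0,0,-2,0,0.8,0,0,-5,0,0.8,0,0,-8,0,0.8,0,0,-11,0,0.8,0,0,-11,0,0.8,0,0,-11,0,0.8]'; python3 -c "
from h import *
go((*mount(6),115),98.3)"
```

```text
time: 36.35
ee_pos: [0.5549, -0.3366, 0.049]
tool_rot: [[-0.329, 0.944, 0.004], [0.944, 0.329, -0.002], [-0.003, 0.003, -1.0]]
ft_force: [-0.1, 1.3, 6.4]
grip_width: 0.0106
finger_force: 60.9
time: 37.02
ee_pos: [0.5545, -0.337, 0.1596]
tool_rot: [[-0.329, 0.944, 0.005], [0.944, 0.329, -0.002], [-0.004, 0.004, -1.0]]
ft_force: [0.5, 0.4, -2.7]
grip_width: 0.0107
finger_force: 59.8
rows [37.57, 20.35, 4.39] twist -1.381 | pos [ 554.5 -337.   159.6] yaw 19.2 q7 55.1 F [ 0.5  0.4 -2.7] w 10.7 t 37.0
```

```bash
python3 -m jog '[1.5,0.8,-0.5,-0.1,0.8,4.5,2.4,-0.5,-0.22,0.8,8,4.3,-0.5,-0.34,0.8,11.5,6.2,-0.5,-0.46,0.8,15,8.1,-0.5,-0.58,0.8,18.5,10,-0.5,-0.7,0.8,22,11.9,-0.5,-0.82,0.8,25.5,13.8,-0.5,-0.94,0.8,29,15.7,-0.5,-1.06,0.8,32,17.3,-0.5,-1.18,0.8]'; python3 -m jog '[0,0,0,-0.1,0.8,0,0,0,-0.2,0.8,0,0,0,-0.2,0.8,0,0,0,-0.2,0.8]'; python3 -c "
from h import *
go((*mount(6),110),98.3)"
```

```text
time: 37.85
ee_pos: [0.61, 0.0266, 0.1602]
tool_rot: [[-0.999, 0.048, -0.003], [0.048, 0.999, 0.001], [0.003, 0.001, -1.0]]
ft_force: [-0.1, 0.2, -2.3]
grip_width: 0.0111
finger_force: 59.8
time: 38.18
ee_pos: [0.6102, 0.0226, 0.1603]
tool_rot: [[-0.99, -0.14, -0.003], [-0.14, 0.99, -0.0], [0.003, 0.0, -1.0]]
ft_force: [-0.5, -0.1, -2.0]
grip_width: 0.0105
finger_force: 59.7
rows [-2.2, 5.95, 5.03] twist -0.004 | pos [610.2  22.6 160.3] yaw 98.1 q7 90.0 F [-0.5 -0.1 -2. ] w 10.5 t 38.2
```

```bash
python3 -m jog '[-0.7,2,0,0,0.8,-1.5,4,0.5,0,0.8,-2.2,5.9,1.5,0,0.8,-2.2,5.9,2.5,0,0.8,-2.2,5.9,3.5,0,0.8,-2.2,5.9,4.5,0,0.8,-2.2,5.9,5,0,0.8,-2.2,5.9,5,0,0.8,-2.2,5.9,5,0,0.8,-2.2,5.9,5,0,0.8]';python3 tyre.py 6
```

```text
time: 39.02
ee_pos: [0.625, 0.0839, 0.1122]
tool_rot: [[-0.99, -0.142, 0.001], [-0.142, 0.99, -0.0], [-0.001, -0.0, -1.0]]
ft_force: [-0.0, 0.5, -1.0]
grip_width: 0.0107
finger_force: 59.7
side tyre [622.8  85.2] tcp-tyre [ 2.3 -1.3] mad 0.77 195 zmin -0.1
tyre z-off [ 7.  31.9 40.7]
top few 0
mean [622.3  84. ] move [1.2 0.6]
rows [-0.11, -0.01, 0.03] twist -0.001 | pos [625.2  84.4 112.6] yaw 98.2 q7 83.8 F [-0.4 -0.1 -1.5] w 10.5 t 39.1
```

```bash
python3 -m jog '[-0.12,0,0.5,0,0.8,-0.12,0,1,0,0.8,-0.12,0,1.5,0,0.8,-0.12,0,1.5,0,0.8,-0.12,0,1.5,0,0.8,-0.12,0,1.5,0,0.8]'; python3 tyre.py 6;python3 -m jog '[0,0,0.5,0,0.8,0,0,1,0,0.8,0,0,1.3,0,0.8,0,0,1.6,0,0.8,0,0,1.9,0,0.8,0,0,2.1,0,0.8,0,0,2.3,0,0.8,0,0,2.3,0,0.8,0,0,2.3,0,0.8]'; python3 tyre.py 6
```

```text
time: 39.62
ee_pos: [0.6257, 0.0849, 0.0966]
tool_rot: [[-0.99, -0.144, -0.0], [-0.144, 0.99, -0.0], [0.0, 0.0, -1.0]]
ft_force: [-0.5, -0.4, -1.6]
grip_width: 0.0103
finger_force: 59.7
side tyre [623.6  86. ] tcp-tyre [ 2.1 -1.1] mad 0.71 190 zmin -14.5
tyre z-off [ 6.5 31.8 41.2]
top few 0
mean [623.1  84.9] move [ 0.3 -0.3]
rows [-0.01, -0.03, 0.03] twist -0.001 | pos [626.   84.9  96.9] yaw 98.3 q7 83.7 F [ 0.3  0.8 -1.4] w 10.4 t 39.7
time: 40.47
ee_pos: [0.6257, 0.0848, 0.0748]
tool_rot: [[-0.99, -0.144, -0.0], [-0.144, 0.99, -0.0], [0.0, -0.0, -1.0]]
ft_force: [-3.5, -0.9, 10.0]
grip_width: 0.0105
finger_force: 61.3
side tyre [623.3  86. ] tcp-tyre [ 2.4 -1.2] mad 0.66 178 zmin 6.7
tyre z-off [16.2 31.4 41.8]
top few 0
mean [622.8  84.9] move [ 0.6 -0.3]
rows [-0.06, -0.04, 0.0] twist -0.001 | pos [625.7  84.8  74.9] yaw 98.3 q7 83.4 F [-4.9 -0.8  9. ] w 10.6 t 40.6
```

```bash
python3 -m jog '[0,0,-0.05,0.12,0.8,0,0,-0.05,0.24,0.8,0,0,-0.05,0.36,0.8,0,0,-0.05,0.48,0.8,0,0,-0.05,0.6,0.8,0,0,-0.05,0.72,0.8,0,0,-0.05,0.84,0.8,0,0,-0.05,0.96,0.8,0,0,-0.05,1.08,0.8,0,0,-0.05,1.2,0.8]'; python3 -m jog '[0,0,0,0.02,0.8,0,0,0,0.02,0.8,0,0,-0.2,0.02,0.8,0,0,-0.3,0.02,0.8,0,0,-0.3,0.02,4,0,0,-0.3,0.02,4,0,0,-0.3,0.02,4,0,0,-2,0.02,4,0,0,-6,0.02,4,0,0,-9,0.02,4]'; python3 chk.py;python3 -c "
from h import *
go((452.6,-310.9,120),-35)"
```

```text
time: 41.4
ee_pos: [0.6256, 0.0836, 0.0749]
tool_rot: [[-0.487, 0.873, -0.001], [0.873, 0.487, -0.001], [-0.001, -0.001, -1.0]]
ft_force: [-4.1, -2.6, 6.6]
grip_width: 0.0109
finger_force: 60.9
time: 42.23
ee_pos: [0.6255, 0.0853, 0.1649]
tool_rot: [[-0.476, 0.88, -0.001], [0.88, 0.476, 0.0], [0.001, -0.001, -1.0]]
ft_force: [1.6, 1.3, 0.6]
grip_width: 0.04
finger_force: 0.0
side 1 (array([555.9, -96.6]), np.float64(118.8), np.float64(39.3), np.float64(96.3)) off [-3.  0.] turn 1.21 top z 96.3
side 2 (array([544.6, -13.3]), np.float64(120.9), np.float64(39.7), np.float64(96.0)) off [-2.1 -0.8] turn 1.18 top z 96.0
side 4 (array([645.8, -84.5]), np.float64(118.8), np.float64(39.9), np.float64(96.2)) off [-2.2 -0.9] turn 1.21 top z 96.2
side 6 (array([620.8,  84.6]), np.float64(120.9), np.float64(40.0), np.float64(95.6)) off [-2.7 -0. ] turn 1.18 top z 95.6
top 1 (array([558.3, -96.9]), np.float64(118.6), np.float64(38.9), np.float64(97.4)) off [-0.6 -0.3] turn 1.22 top z 97.4
top 2 (array([547.2, -13.9]), np.float64(119.1), np.float64(39.1), np.float64(97.5)) off [ 0.5 -1.4] turn 1.21
[... 620 characters left out ...]
8.9), np.float64(37.5), np.float64(67.7)) px [406. 357.] rect (array([ 325.6, -156.8]), array([38.1, 12.4]))
side roller (array([ 557.5, -115.4]), np.float64(175.5), np.float64(35.3), np.float64(71.2)) px [380. 272.] rect (array([ 557.5, -115.5]), array([37.2, 10.2]))
side green (array([ 325.2, -155.9]), np.float64(8.2), np.float64(37.5), np.float64(67.6)) px [280. 356.] rect (array([ 325.1, -154.7]), array([39.6, 13.5]))
side roller (array([ 452.3, -310.1]), np.float64(54.9), np.float64(39.8), np.float64(67.5)) px [446. 377.] rect (array([ 452.8, -310.3]), array([41.9, 12.8]))
rows [-26.59, -34.18, 4.44] twist 1.106 | pos [626.7  85.5 165.4] yaw 28.4 q7 23.3 F [-0.   0.6  0. ] w 40.2 t 42.4
```

```bash
python3 -m jog '[-2,-2.6,0,0.12,4,-4.5,-5.8,0,0.24,4,-7,-9,0,0.36,4,-9.5,-12.2,0,0.48,4,-12,-15.4,0,0.6,4,-14.5,-18.6,0,0.72,4,-17,-21.8,0,0.84,4,-19.5,-25,0,0.96,4,-22,-28.2,0,1.08,4,-24,-30.8,0,1.1,4]';python3 -m jog '[0,0,0,0,4,0,0,0,0,4]'; python3 -c "
from h import *
go((452.6,-310.9,120),-35)"
```

```text
time: 43.27
ee_pos: [0.4661, -0.275, 0.1629]
tool_rot: [[0.575, 0.818, -0.003], [0.818, -0.575, -0.0], [-0.002, -0.002, -1.0]]
ft_force: [0.4, -0.3, -0.7]
grip_width: 0.04
finger_force: 0.0
time: 43.43
ee_pos: [0.4665, -0.2745, 0.1629]
tool_rot: [[0.573, 0.82, -0.003], [0.82, -0.573, 0.0], [-0.002, -0.002, -1.0]]
ft_force: [-0.8, 1.2, -0.5]
grip_width: 0.0397
finger_force: 0.0
rows [-3.77, 0.95, 4.29] twist 0.001 | pos [ 466.5 -274.5  162.9] yaw -34.9 q7 5.8 F [-0.8  1.2 -0.5] w 39.7 t 43.4
```

```bash
python3 -m jog '[-2,0.5,1,0,4,-3.7,0.9,3,0,4,-3.7,0.9,4.2,0,4,-3.7,0.9,4.2,0,4,-3.7,0.9,4.2,0,4,-3.7,0.9,4.2,0,4,-3.7,0.9,4.2,0,4,-3.7,0.9,4.2,0,4]'; python3 -c "
from h import *
go((452.6,-310.9,46.5),-35)"
```

```text
time: 44.1
ee_pos: [0.4563, -0.3075, 0.123]
tool_rot: [[0.567, 0.823, 0.001], [0.823, -0.567, -0.0], [0.001, 0.001, -1.0]]
ft_force: [-1.1, -1.1, -1.0]
grip_width: 0.0399
finger_force: 0.0
rows [-0.49, -0.12, 7.65] twist 0.008 | pos [ 456.3 -307.5  123. ] yaw -34.6 q7 12.2 F [-1.1 -1.1 -1. ] w 39.9 t 44.1
```

```bash
python3 -m jog '[-0.35,-0.1,2,0,4,-0.4,-0.1,5,0,4,-0.4,-0.1,7.4,0,4,-0.4,-0.1,7.6,0,4,-0.4,-0.1,7.6,0,4,-0.4,-0.1,7.6,0,0.8,-0.4,-0.1,7.6,0,0.8,-0.4,-0.1,7.6,0,0.8,-0.4,-0.1,7.6,0,0.8,-0.4,-0.1,7.6,0,0.8]' 60;  python3 -m jog '[0,0,0,0,0.8,0,0,0,0,0.8,0,0,-2,0,0.8,0,0,-5,0,0.8,0,0,-8,0,0.8,0,0,-11.5,0,0.8,0,0,-11.5,0,0.8,0,0,-11.5,0,0.8]'; python3 -c "
from h import *
go((*mount(3),160),98.3)"
```

```text
time: 44.93
ee_pos: [0.4535, -0.3118, 0.0481]
tool_rot: [[0.569, 0.822, 0.003], [0.822, -0.569, -0.001], [0.001, 0.003, -1.0]]
ft_force: [-1.2, -0.0, 7.1]
grip_width: 0.011
finger_force: 59.4
time: 45.6
ee_pos: [0.4537, -0.3118, 0.1639]
tool_rot: [[0.569, 0.823, 0.005], [0.823, -0.569, -0.002], [0.001, 0.005, -1.0]]
ft_force: [-0.1, 0.4, -3.1]
grip_width: 0.0106
finger_force: 59.0
rows [36.13, -15.16, 0.36] twist -2.32 | pos [ 453.7 -311.8  163.9] yaw -34.7 q7 10.9 F [-0.1  0.4 -3.1] w 10.6 t 45.6
```

```bash
python3 -m jog '[1.5,-0.6,0,-0.12,0.8,4.8,-2,0,-0.24,0.8,8.3,-3.5,0,-0.36,0.8,11.8,-5,0,-0.48,0.8,15.3,-6.4,0,-0.6,0.8,18.8,-7.9,0,-0.72,0.8,22.3,-9.4,0,-0.84,0.8,25.8,-10.8,0,-0.96,0.8,29.3,-12.3,0,-1.08,0.8,32,-13.4,0,-1.18,0.8]';python3 -m jog '[0,0,0,-0.12,0.8,0,0,0,-0.24,0.8,0,0,0,-0.36,0.8,0,0,0,-0.48,0.8,0,0,0,-0.6,0.8,0,0,0,-0.72,0.8,0,0,0,-0.84,0.8,0,0,0,-0.96,0.8,0,0,0,-1.08,0.8,0,0,0,-1.14,0.8]'; python3 -m jog '[0,0,0,0,0.8,0,0,0,0,0.8]'; python3 -c "
from h import *
go((*mount(3),110),98.3)"
```

```text
time: 46.43
ee_pos: [0.5227, 0.0324, 0.16]
tool_rot: [[-0.551, 0.834, -0.002], [0.834, 0.551, 0.001], [0.002, -0.001, -1.0]]
ft_force: [1.0, -0.2, -1.4]
grip_width: 0.0105
finger_force: 58.9
time: 47.27
ee_pos: [0.5224, 0.0285, 0.1597]
tool_rot: [[-0.989, -0.15, -0.003], [-0.15, 0.989, 0.0], [0.003, 0.001, -1.0]]
ft_force: [-0.3, 0.1, -1.2]
grip_width: 0.0105
finger_force: 59.0
time: 47.43
ee_pos: [0.5227, 0.0284, 0.1601]
tool_rot: [[-0.99, -0.141, -0.002], [-0.141, 0.99, 0.0], [0.002, 0.001, -1.0]]
ft_force: [0.4, -0.2, -1.6]
grip_width: 0.0106
finger_force: 58.9
rows [-1.78, 4.11, 5.01] twist -0.003 | pos [522.7  28.4 160.1] yaw 98.1 q7 91.6 F [ 0.4 -0.2 -1.6] w 10.6 t 47.4
```

```bash
python3 -m jog '[-0.9,2,0,0,0.8,-1.8,4.1,0.5,0,0.8,-1.8,4.1,1.5,0,0.8,-1.8,4.1,2.5,0,0.8,-1.8,4.1,3.5,0,0.8,-1.8,4.1,4.5,0,0.8,-1.8,4.1,5,0,0.8,-1.8,4.1,5.5,0,0.8,-1.8,4.1,5.5,0,0.8,-1.8,4.1,5.5,0,0.8]';python3 -m jog '[0,0,0,0,0.8,0,0,0,0,0.8,0,0,0,0,0.8]';python3 tyre.py 3
```

```text
time: 48.27
ee_pos: [0.5357, 0.0712, 0.1061]
tool_rot: [[-0.99, -0.143, -0.0], [-0.143, 0.99, -0.0], [0.0, -0.0, -1.0]]
ft_force: [-0.2, -0.9, -1.0]
grip_width: 0.0109
finger_force: 58.9
time: 48.52
ee_pos: [0.5362, 0.0717, 0.1068]
tool_rot: [[-0.99, -0.144, 0.001], [-0.144, 0.99, 0.0], [-0.001, 0.0, -1.0]]
ft_force: [0.8, 0.4, -1.5]
grip_width: 0.0108
finger_force: 58.9
side tyre [535.7  72.9] tcp-tyre [ 0.5 -1.2] mad 0.64 211 zmin -13.6
tyre z-off [ 7.5 32.5 41.6]
top few 0
mean [535.2  71.7] move [-0.8 -0.1]
rows [0.06, 0.0, -0.02] twist -0.001 | pos [536.   71.6 106.7] yaw 98.3 q7 86.6 F [ 0.9  0.3 -2. ] w 10.7 t 48.6
```

Well centred; lowering to about 75 mm.

```bash
python3 -m jog '[0.06,0,0.6,0,0.8,0.06,0,1.2,0,0.8,0.06,0,1.6,0,0.8,0.06,0,2,0,0.8,0.06,0,2.3,0,0.8,0.06,0,2.6,0,0.8,0.06,0,2.9,0,0.8,0.06,0,3.1,0,0.8,0.06,0,3.2,0,0.8,0.06,0,3.2,0,0.8]'; python3 -m jog '[0,0,0,0,0.8,0,0,0,0,0.8]'; python3 tyre.py 3
```

```text
time: 49.45
ee_pos: [0.5349, 0.0715, 0.0743]
tool_rot: [[-0.99, -0.144, -0.001], [-0.144, 0.99, -0.0], [0.001, 0.0, -1.0]]
ft_force: [-3.2, -0.8, 5.6]
grip_width: 0.0108
finger_force: 59.9
time: 49.62
ee_pos: [0.5351, 0.0715, 0.0746]
tool_rot: [[-0.99, -0.144, -0.0], [-0.144, 0.99, 0.0], [0.0, 0.0, -1.0]]
ft_force: [-3.4, -0.7, 5.9]
grip_width: 0.0112
finger_force: 59.9
side tyre [534.6  72.8] tcp-tyre [ 0.5 -1.3] mad 0.54 202 zmin 2.5
tyre z-off [14.1 32.  41.7]
top few 0
mean [534.1  71.6] move [ 0.3 -0. ]
rows [-0.03, -0.01, -0.01] twist -0.001 | pos [535.1  71.5  74.5] yaw 98.3 q7 86.4 F [-3.3 -1.   4.7] w 10.3 t 49.7
```

```bash
python3 -m jog '[0,0,0.02,0.12,0.8,0,0,0.02,0.24,0.8,0,0,0.02,0.36,0.8,0,0,0.02,0.48,0.8,0,0,0.02,0.6,0.8,0,0,0.02,0.72,0.8,0,0,0.02,0.84,0.8,0,0,0.02,0.96,0.8,0,0,0.02,1.08,0.8,0,0,0.02,1.2,0.8]'; python3 -m jog '[0,0,0,0.02,0.8,0,0,0,0.02,0.8,0,0,-0.2,0.02,0.8,0,0,-0.3,0.02,0.8,0,0,-0.3,0.02,4,0,0,-0.3,0.02,4,0,0,-0.3,0.02,4,0,0,-2,0.02,4,0,0,-6,0.02,4,0,0,-9,0.02,4]'; python3 -m jog '[0,0,-2,0,4,-4,0,-10,0,4,-8,0,-12,0,4,-12,0,-12,0,4,-12,0,-12,0,4,-12,0,-12,0,4,-12,0,-12,0,4,-12,0,-12,0,4]'; python3 chk.py|grep -v green; python3 look.py 9;python3 -c "
import cv2,numpy as np
t=cv2.imread('pics/top9.png');s=cv2.imread('pics/side9.png');cv2.imwrite('pics/fin.png',cv2.resize(np.hstack([s,t]),(800,300)))"
```

```text
time: 50.55
ee_pos: [0.536, 0.0717, 0.0746]
tool_rot: [[-0.488, 0.873, 0.002], [0.873, 0.488, 0.0], [-0.001, 0.002, -1.0]]
ft_force: [-2.1, 0.0, 4.5]
grip_width: 0.0105
finger_force: 59.9
time: 51.38
ee_pos: [0.5343, 0.0711, 0.1646]
tool_rot: [[-0.475, 0.88, -0.002], [0.88, 0.475, -0.001], [0.0, -0.002, -1.0]]
ft_force: [1.7, -1.1, 0.2]
grip_width: 0.04
finger_force: 0.0
time: 52.05
ee_pos: [0.5915, -0.0337, 0.2832]
tool_rot: [[-0.475, 0.88, -0.002], [0.88, 0.475, 0.001], [0.001, -0.001, -1.0]]
ft_force: [0.4, 0.8, -0.2]
grip_width: 0.04
finger_force: 0.0
side 1 (array([555.8, -96.6]), np.float64(118.9), np.float64(39.3), np.float64(96.2)) off [-3.1  0. ] turn 1.21 top z 96.2
side 2 (array([544.7, -13.6]), np.float64(120.2), np.float64(39.5), np.float64(96.3)) off [-2.  -1.1] turn 1.19 top z 96.3
side 3 (array([532.5,  70.5]), np.float64(120.2), np.float64(39.9), np.float64(96.0)) off [-1.9 -1.1] turn 1.19 top z 96.0
side 4 (array([646. , -84.4]), np.float64(119.6), np.float64(39.4), np.float64(95.5)) off [-2.  -0.8] turn 1.2 top z 95.5
side 6 (array([620.7,  84.5]), np.float64(120.1), np.float64(39.6), np.float64(95.5)) off [-2.8 -0.1] turn 1.19 top z 95.5
side roller (array([ 557.3, -115.2]), np.float64(175.9), np.float64(37.2), np.float64(70.9)) px [380. 272.] rect (array([ 557.7, -115.1]), array([10. , 38.1]))
rows [35.92, 9.96, 20.54] twist -1.737 | pos [591.4 -32.4 283.1] yaw 28.5 q7 35.4 F [ 0.2  1.2 -0.1] w 40.0 t 52.2
side n [-0.71  0.    0.7 ] tilt 45.4 2899 of 4024 [[-49.3, -98.3, 18.7], [23.1, 97.8, 91.7]]
top n [-0.71  0.    0.7 ] tilt 45.4 4966 of 6099 [[-53.5, -98.1, 15.3], [23.0, 95.8, 92.7]]
```

View pics/fin.png

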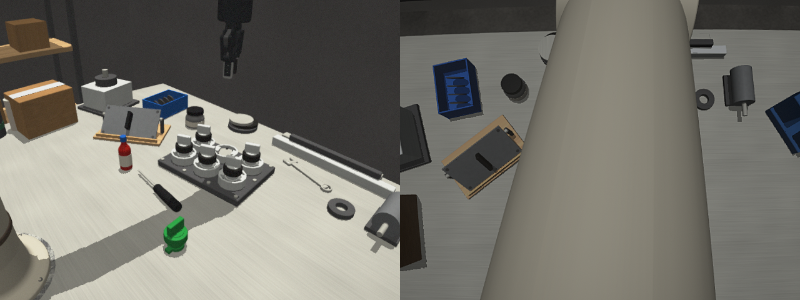

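The final view shows five rollers locked in mounts 1, 2, 3, 4 and 6 (turn about 1.2 rad, around 5 mm down) near (215,158) and the panel leaning at 45° at (130,122). The green roller, bottle and jar are untouched, and the arm is clear. Handing in.

```bash
python3 -c "
from workcell import bot
print(bot.job_done())"
```

```text
the job is handed in; nothing more can be done
None
```

I handed the job in: the panel leans on the stand at about 45°, all five rollers are locked in mounts 1, 2, 3, 4 and 6 (each turned about 1.2 rad), and the bottle, jar and green look-alike look undisturbed in the last pictures; `job_done` returned no verdict.

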